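# Fetch the oil filter from behind the spray cans

## Robot

A 7-joint arm with a two-finger parallel gripper is mounted at the origin on the work surface. World frame = base frame: x ahead of the robot, y to its left, z up, the work surface at z = 0. Lengths are in mm, angles in rad, forces in N, time in s.
With the tool pointing down it reaches from about 425 to 1025 mm from the base axis. Payload 3.6 kg.
Tool frame: the origin (TCP) lies between the finger pads; the fingertips stand 22 mm ahead of it and the grasp point (between the pads) lies 3 mm ahead of it; z points along the fingers, y is the direction in which the jaws open and shut (so a half turn about z gives the same grasp; the last joint's range is limited). The gripper opens to 85 mm and grips with 20 to 120 N. Pads are 22 mm wide; open, the fingers measure 114 mm over their backs; the gripper's body (76 mm by 85 mm) begins 54 mm behind the grasp point. The pads swing forward as they close: fully open they stand 13 mm farther back than shut.
Start: joints at [-1.415, 0.591, 0.048, 1.609, -0.033, 0.943, -0.034], TCP at [179.223, 702.502, 213.402] pointing down, gripper open.
Joint ranges: [-2.69, 2.69], [-0.47, 2.24], [-1.27, 1.36], [0.19, 2.51], [-1.53, 4.68], [0.08, 2.07], [-3.09, 3.09]. Speed limits (rad/s): [2.57, 2.57, 3.14, 3.14, 3.14, 3.14, 3.14].

## Interface

Orientations are given as a 3x3 rotation matrix whose columns are the frame's x, y, z axes.
In Python, from station import bot gives the robot as it stands.
- The arm moves only by the tool carry_out, never from a script. Its arguments are lists of equal length, an entry for each row: "linear": the shift along the tool's x, y, z in units of 25 mm (1.0 is 25 mm), a list of three; "twist": the turn, a rotation vector about the tool's x, y, z in units of 5 degrees (1.0 is 5 degrees), a list of three; "fingers": the closure, from -1 (fully open) to 1 (shut), so that 0 is half open. A call has 1 to 12 rows; each row shifts and turns the commanded pose from where the row before left it, along the tool's axes as they then stand; what a row does not reach is not made up. A row lasts 1/12 s, in which the tool goes at most 41.7 mm and 7.16 degrees, less where a joint would pass 70% of its speed; a pose out of reach is approached as far as the arm can. A call is refused whole if a number of a shift passes 1 or a number of a turn 1, either way. A call with a gripper value outside its range is refused whole. The fingers move at their own pace and stop on an object; "force" is the grip in N (left out, the last holds). Time passes only in rows, so rows that do not move let the fingers close. It gives the time, the measured TCP pose, the force and the opening at its end, in the units of the state.
- bot.observe(): the state, without advancing time (a new reading comes with each control period).
- bot.camera(name): name is "side" or "top" or "wrist"; returns a dict with "image" (480x640x3 uint8, red, green, blue), "fx", "fy", "cx", "cy" (pixels), "rvec" (rotation vector, rad) and "tvec" (3), from world to camera coordinates, as OpenCV has them. Camera axes: x right, y down, z forward; pixel columns grow to the right and rows downward; lengths in mm; the calibration is good to about 2 mm. The wrist camera is an equidistant fisheye: a pixel r from the principal point sees the ray r / f radians off the axis. A picture is of the moment at which its call begins. There is no depth.
- bot.finish_job(): hands the job in, once; it reports no verdict.
The state is a dict: "clock": time; "joints": joint angles; "dq": joint speeds; "effort": joint torques, N m; "tool_pos": TCP position; "tcp_rot": TCP orientation; "wrist_force": force on the tool from outside, world axes, zero at the start; "ft_torque": the same for the moment, N m; "opening": finger opening in mm.
Only numpy, scipy, OpenCV 4.12 (cv2) and the standard library are available. Lean on these libraries where they do the work, as an engineer would, in place of code of your own. Each camera call takes 0.05 s, during which the arm holds its last target. There are 200 camera calls.

## Task

Get the oil filter out of the red tray for the quad's oil change: it stands at the back, hemmed in by the two tall spray cans directly in front of it. Stand those two cans upright on the black rubber mat, next stand the filter upright in the middle of the steel dish, and then put the two cans back in the tray, each in the place where it stood before. Leave the third can, the grease tin and the tools where they are, and do not tip anything over.

Things in the scene. Friction and masses are not known exactly. Their poses are not given: they have to be found in the camera images.
- can_red: Small upright spray can: aluminium body 52 mm in diameter, 110 mm high, with a red label band, and a red cap 49 mm in diameter on top (112 to 145 mm above the foot); 145 mm tall in all, about 0.2 kg. Origin: centre of its underside, z up; its yaw means nothing. Starts in one of the three front-row places of the tray.
- can_blue: Small upright spray can: aluminium body 52 mm in diameter, 110 mm high, with a blue label band, and a blue cap 49 mm in diameter on top (112 to 145 mm above the foot); 145 mm tall in all, about 0.2 kg. Origin: centre of its underside, z up; its yaw means nothing. Starts in one of the three front-row places of the tray.
- can_green: Small upright spray can: aluminium body 52 mm in diameter, 110 mm high, with a green label band, and a green cap 49 mm in diameter on top (112 to 145 mm above the foot); 145 mm tall in all, about 0.2 kg. Origin: centre of its underside, z up; its yaw means nothing. Starts in one of the three front-row places of the tray.
- filter: Cartridge oil filter: upright cylinder 54 mm in diameter, 65 mm tall, yellow pleats between dark steel end caps, orange ring and black centre on top (no real hole); about 0.12 kg. Origin: centre of its underside, z up; yaw means nothing. Stands in the tray's back row behind the gap between the middle can and one end can, about 4 mm from each.
- tin: Brass-coloured grease tin with a paper label, upright cylinder 48 mm in diameter and 55 mm tall, 0.15 kg; stands in the other place of the back row and stays there. Origin: centre of its underside.
- tray: Fixed red open steel tray, 150 mm (its x) by 206 mm (its y), 32 mm high, walls and floor 3 mm thick. Origin: centre of its underside; x points from front row to back row (roughly away from the robot). Front row: cans at tray x -36 mm, y -62, 0, +62 mm. Back row: filter and tin at x +12 mm, y -31 and +31 mm, either way round. All stand on its floor, within 1.5 mm of these places.
- mat: Fixed black ribbed rubber mat, 190 mm (its x) by 130 mm (its y), 4 mm thick. Origin: centre of its underside. Room for two cans side by side.
- dish: Fixed round steel magnetic parts dish, 110 mm across its rim and 26 mm high, with a flat inner floor 84 mm across, 4 mm above the bench; the wall flares outward. Origin: centre of its underside.
- wrench: Bystander: steel spanner, 190 mm long, lying on the bench beyond the work. Origin: its middle, underside.
- hammer: Bystander: hammer, 280 mm long, lying on the bench beyond the work. Origin: on its handle, underside.
Mind the look-alikes: they are no part of the job. Leave any blue or turquoise look-alike of the filter alone.

How it is judged:
By the outcome, as a careful person would: the job done as asked, in the order asked, and still so for the second after the job is handed in, with the robot touching nothing.
It also fails if it takes over 120 s, if anything falls off the work surface, if the arm or the gripper's body presses on something with over 40 N, if the wrist force passes 120 N, or if a joint passes its speed limit or range.

## Working session

There is one attempt and no reset: what is moved stays moved. The work goes in short steps, Python scripts to look and compute and a tool call to move; the robot and the scene stay as the last step left them, time stands still between calls to the robot, and variables do not carry over. Pictures are saved under pics/ and viewed, about 12 in all and at most 16, crops included, and the job is handed in when it is done.

Besides the shell and the picture viewer there is one more tool, called after "Emit:" as name(argument=value, ...), one argument or row to a line, values as JSON. carry_out: Moves the arm, as the interface text tells. Its arguments: {"type":"object","properties":{"linear":{"type":"array"},"twist":{"type":"array"},"fingers":{"type":"array"},"force":{"type":"number"}},"required":["linear","twist","fingers"]}

```bash
mkdir -p pics
cat > h.py <<'E'
import numpy as np, cv2
from station import bot
def snap(name, fn=None):
    c=bot.camera(name)
    if fn: cv2.imwrite('pics/'+fn, c['image'][:,:,::-1])
    return c
def ray(c,u,v,fish=False):
    R=cv2.Rodrigues(np.array(c['rvec'],float))[0]; t=np.array(c['tvec'],float).ravel()
    x=(u-c['cx'])/c['fx']; y=(v-c['cy'])/c['fy']
    if fish:
        th=np.hypot(x,y); s=np.sin(th)/th if th>1e-9 else 1.; d=np.array([x*s,y*s,np.cos(th)])
    else: d=np.array([x,y,1.])
    return -R.T@t, R.T@d
def onz(c,u,v,z,fish=False):
    o,d=ray(c,u,v,fish); return o+d*(z-o[2])/d[2]
def proj(c,p,fish=False):
    R=cv2.Rodrigues(np.array(c['rvec'],float))[0]; t=np.array(c['tvec'],float).ravel()
    q=R@np.array(p,float)+t
    if fish:
        r=np.hypot(q[0],q[1]); th=np.arctan2(r,q[2]); return np.array([c['cx']+c['fx']*th*q[0]/r,c['cy']+c['fy']*th*q[1]/r])
    return np.array([c['cx']+c['fx']*q[0]/q[2],c['cy']+c['fy']*q[1]/q[2]])
E
python3 - <<'E'
from h import *
for n in('top','side'):
    c=snap(n,n+'1.png'); print(n,c['fx'],c['cx'],c['cy'],ray(c,320,240))
s=bot.observe(); print(s['tool_pos'],np.round(s['tcp_rot'],3),s['opening'],s['clock'])
E
```

```text
top 507.47547688206987 317.50956214470557 238.52494147597866 (array([464.85205317,  25.16535981, 956.25289246]), array([ 0.1366153 , -0.01710765, -0.99049287]))
side 435.476127454939 319.42870273253243 240.34687268422056 (array([  71.17826644, -598.27200975,  607.9416855 ]), array([ 0.52190284,  0.62548335, -0.57999169]))
[179.01992406 701.73714251 212.3518076 ] [[-0.969  0.247 -0.   ]
 [ 0.247  0.969 -0.002]
 [-0.    -0.002 -1.   ]] 85.24735324210683 0.1
```

View pics/top1.png

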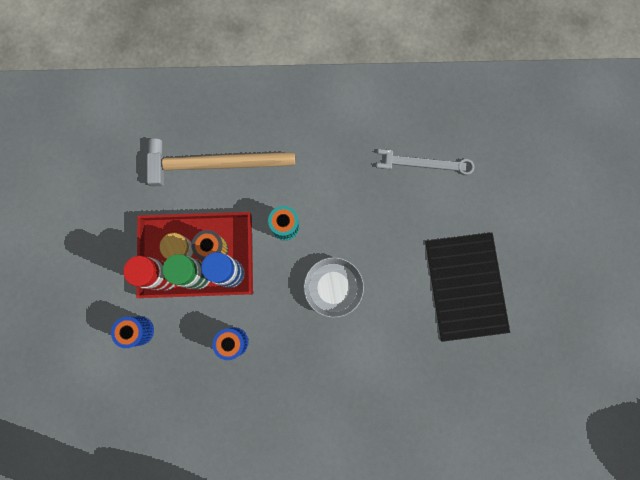

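View pics/side1.png

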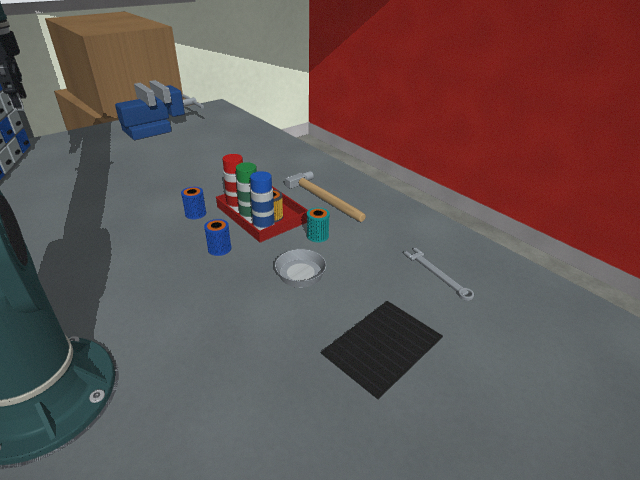

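Top view: caps red (141,270), green (180,269) and blue (218,268). The candidate filters are the one in the tray (207,244) with yellow pleats, two blue ones on the bench (126,332) and (229,344), and a turquoise one (283,221). Only the one in the tray has yellow pleats, and it sits behind the green/blue gap, so green and blue are the cans to move. Next I'll measure and confirm in a crop.

```bash
cat > meas.py <<'E'
from h import *
c=snap('top'); im=c['image'].astype(int); hsv=cv2.cvtColor(c['image'],cv2.COLOR_RGB2HSV)
H,S,V=[hsv[:,:,i].astype(int) for i in range(3)]
def blobs(m,amin=60):
    cs,_=cv2.findContours(m.astype(np.uint8),cv2.RETR_EXTERNAL,cv2.CHAIN_APPROX_NONE)
    return [k for k in cs if cv2.contourArea(k)>amin]
def show(n,k,z):
    (u,v),r=cv2.minEnclosingCircle(k); p=onz(c,u,v,z); q=onz(c,u+r,v,z)
    print(n,np.round([u,v,r],1),'area',cv2.contourArea(k),np.round(p,1),'diam',round(2*np.linalg.norm(q-p),1))
roi=np.zeros(H.shape,bool); roi[195:310,110:270]=1
for n,m in dict(green=(abs(H-70)<15)&(S>120)&roi,blue=(abs(H-108)<10)&(S>120)&roi).items():
    for k in blobs(m): show(n,k,148)
for k in blobs((abs(H-11)<6)&(S>150)&(V>150),30): show('orange',k,68)
red=((H<8)|(H>172))&(S>120); 
for k in blobs(red,500):
    b=cv2.boxPoints(cv2.minAreaRect(k)); print('red',[np.round(onz(c,*q,32)[:2],1) for q in b])
for k in blobs(V<45,2000):
    b=cv2.boxPoints(cv2.minAreaRect(k)); print('mat?',np.round(b).tolist(),[np.round(onz(c,*q,4)[:2],1) for q in b])
d=(S<40)&(V>125); d[:250]=0;d[:,:290]=0;d[325:]=0;d[:,375:]=0
pts=np.argwhere(d)[:,::-1].astype(np.int32); show('dish rim',pts.reshape(-1,1,2),26)
E
python3 - <<'E'
from meas import *
a=c['image'][190:320,100:300,::-1]; cv2.imwrite('pics/crop2.png',cv2.resize(a,None,fx=4,fy=4,interpolation=cv2.INTER_CUBIC))
E
```

```text
green [179.1 269.7  16.5] area 746.0 [534.2 236.6 148. ] diam 52.4
blue [217.1 267.5  16.5] area 745.0 [536.1 176.2 148. ] diam 52.5
orange [227.7 344.1  11.7] area 392.0 [411.1 172.9  68. ] diam 40.2
orange [126.1 331.9  11.9] area 391.0 [436.4 347.   68. ] diam 40.6
orange [206.2 244.3  11.4] area 120.0 [584.7 210.5  68. ] diam 40.2
orange [282.7 220.1  11.1] area 353.5 [624.6  75.   68. ] diam 39.4
red [array([647.2, 374.9]), array([649.4, 135.9]), array([497. , 132.2]), array([495.4, 365.8])]
mat? [[425.0, 241.0], [493.0, 230.0], [509.0, 332.0], [441.0, 342.0]] [array([ 589.4, -190.1]), array([ 606.8, -321.5]), array([ 416. , -337.1]), array([ 399.8, -209.2])]
dish rim [331.5 287.   55.6] area 574.0 [506.   -9.6  26. ] diam 203.4
```

View pics/crop2.png

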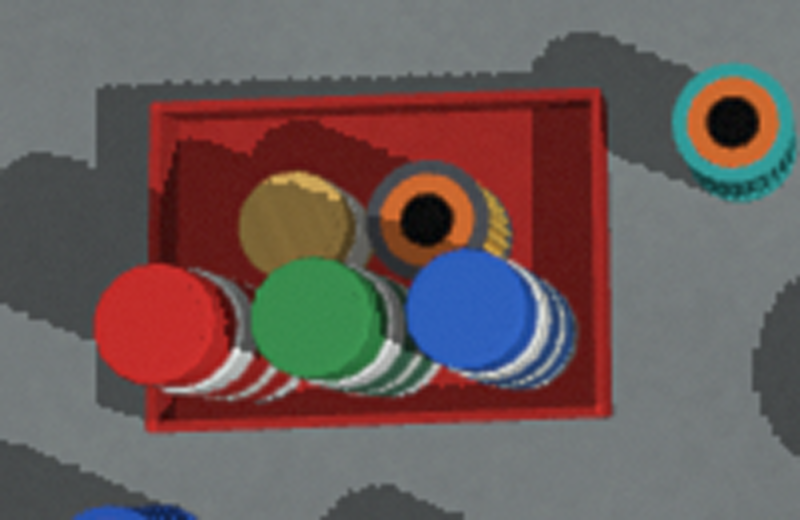

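The crop confirms it: the filter with yellow pleats stands in the tray behind the green/blue gap, with the brass tin to its left behind the red/green gap. Blue and green move; red stays.

Run:
```python
from h import *
c=snap('top')
cs=[onz(c,u,v,32)[:2] for u,v in((138,215.7),(250.3,212.6),(252.3,293.7),(137.2,297.4))]
print(np.round(cs,1)); o=np.mean(cs,0); ex=(cs[0]-cs[3]+cs[1]-cs[2]); ey=(cs[0]-cs[1]+cs[3]-cs[2]); print('sizes',np.linalg.norm(ex)/2,np.linalg.norm(ey)/2)
a=np.arctan2(ex[1],ex[0]); b=np.arctan2(-ey[0],ey[1]); print('yaw',np.degrees([a,b]),'origin',o)
yaw=b;R=np.array([[np.cos(yaw),-np.sin(yaw)],[np.sin(yaw),np.cos(yaw)]])
for n,q in dict(red=(-36,62),green=(-36,0),blue=(-36,-62),filt=(12,-31)).items(): print(n,np.round(o+R@q,1))
g=cv2.cvtColor(c['image'],cv2.COLOR_RGB2GRAY)[245:330,290:380]; g=cv2.resize(g,None,fx=4,fy=4,interpolation=cv2.INTER_CUBIC)
h=cv2.HoughCircles(g,cv2.HOUGH_GRADIENT,1.5,40,param1=120,param2=30,minRadius=100,maxRadius=140)
for u,v,r in h[0][:3]:
    u,v,r=290+u/4,245+v/4,r/4; p=onz(c,u,v,26); print('dish',u,v,r,p,2*np.linalg.norm(onz(c,u+r,v,26)-p))
```

```text
[[645.9 343.8]
 [646.7 136.8]
 [497.3 134.3]
 [496.  341.7]]
sizes 149.67354623311954 207.21042028760257
yaw [0.86482044 0.28333   ] origin [571.50363408 239.15464257]
red [535.2 301. ]
green [535.5 239. ]
blue [535.8 177. ]
filt [583.7 208.2]
dish 333.3125 287.1875 29.35 [505.54635048 -12.88805456  26.        ] 107.33900541017886
```

Emit:
carry_out(
  linear=[
    [0, 0, 0],
    [0, 0, 0],
    [0, 0, 0],
    [0, 0, 0],
    [0, 0, 0],
    [0, 0, 0],
    [0, 0, 0],
    [0, 0, 0],
    [0, 0, 0],
    [0, 0, 0],
    [0, 0, 0],
    [0, 0, 0],
  ],
  twist=[
    [0, 0, 1],
    [0, 0, 1],
    [0, 0, 1],
    [0, 0, 1],
    [0, 0, 1],
    [0, 0, 1],
    [0, 0, 1],
    [0, 0, 1],
    [0, 0, 1],
    [0, 0, 1],
    [0, 0, 1],
    [0, 0, 1],
  ],
  fingers=[-1, -1, -1, -1, -1, -1, -1, -1, -1, -1, -1, -1],
  force=40,
)

```text
clock: 1.2
tool_pos: [179.0, 702.3, 213.1]
tcp_rot: [[-0.266, 0.964, -0.0], [0.964, 0.266, -0.001], [-0.0, -0.0, -1.0]]
wrist_force: [0.0, -1.1, 0.8]
opening: 85.4
```

Emit:
carry_out(
  linear=[
    [0, 0, -0.5],
    [0, 0, -0.5],
    [0, 0, -0.3],
    [-1, 0.7, 0],
    [-1, 0.7, 0],
    [-1, 0.7, 0],
    [-1, 0.7, 0],
    [-1, 0.7, 0],
    [-1, 0.7, 0],
    [-1, 0.7, 0],
    [-1, 0.7, 0],
    [-1, 0.7, 0],
  ],
  twist=[
    [0, 0, 1],
    [0, 0, 1],
    [0, 0, 1],
    [0, 0, 0],
    [0, 0, 0],
    [0, 0, 0],
    [0, 0, 0],
    [0, 0, 0],
    [0, 0, 0],
    [0, 0, 0],
    [0, 0, 0],
    [0, 0, 0],
  ],
  fingers=[-1, -1, -1, -1, -1, -1, -1, -1, -1, -1, -1, -1],
)

```text
clock: 2.2
tool_pos: [339.9, 478.0, 245.8]
tcp_rot: [[-0.012, 1.0, -0.0], [1.0, 0.012, -0.0], [-0.0, -0.0, -1.0]]
wrist_force: [0.5, 0.2, -0.1]
opening: 85.6
```

Emit:
carry_out(
  linear=[
    [-1, 0.7, 0],
    [-1, 0.7, 0],
    [-1, 0.7, 0],
    [-1, 0.7, 0],
    [-1, 0.7, 0],
    [-1, 0.7, 0],
    [-1, 0.7, 0],
    [-1, 0.7, 0],
    [-1, 0.7, 0],
    [0, 0, 0],
    [0, 0, 0],
  ],
  twist=[
    [0, 0, 0],
    [0, 0, 0],
    [0, 0, 0],
    [0, 0, 0],
    [0, 0, 0],
    [0, 0, 0],
    [0, 0, 0],
    [0, 0, 0],
    [0, 0, 0],
    [0, 0, 0],
    [0, 0, 0],
  ],
  fingers=[-1, -1, -1, -1, -1, -1, -1, -1, -1, -1, -1],
)

```text
clock: 3.12
tool_pos: [500.8, 254.0, 246.1]
tcp_rot: [[-0.007, 1.0, 0.001], [1.0, 0.007, -0.0], [-0.0, 0.001, -1.0]]
wrist_force: [0.4, 0.4, 0.5]
opening: 85.1
```

Emit:
carry_out(
  linear=[
    [-1, 0.5, 0],
    [-1, 0.5, 0],
    [-1, 0.4, 0],
    [-0.1, 0, 0],
    [0, 0, 0],
  ],
  twist=[
    [0, 0, 0],
    [0, 0, 0],
    [0, 0, 0],
    [0, 0, 0],
    [0, 0, 0],
  ],
  fingers=[-1, -1, -1, -1, -1],
)

```text
clock: 3.53
tool_pos: [535.4, 178.4, 245.9]
tcp_rot: [[-0.01, 1.0, -0.0], [1.0, 0.01, -0.0], [-0.0, -0.0, -1.0]]
wrist_force: [0.6, 0.6, 0.3]
opening: 85.5
```

Run:
```python
from h import *
c=snap('wrist','w3.png'); print(bot.observe()['tool_pos'], c['fx'],c['cx'],c['cy'], ray(c,c['cx'],c['cy'],True))
for n,p in dict(blue=(536,176.5,148),green=(535,237.5,148),filt=(584,209.5,68),red=(535,300,148)).items(): print(n,proj(c,p,True))
```

```text
[534.91017542 180.18598818 245.7296653 ] 371.64829954431775 317.97105957544136 236.40356492475257 (array([534.66064319, 244.8849764 , 407.64688724]), array([ 0.00225326, -0.26889945, -0.96316562]))
blue [319.04045181 230.94213052]
green [318.51625806 145.79079317]
filt [371.31970454 174.75290788]
red [319.42216905  57.49215108]
```

View pics/w3.png

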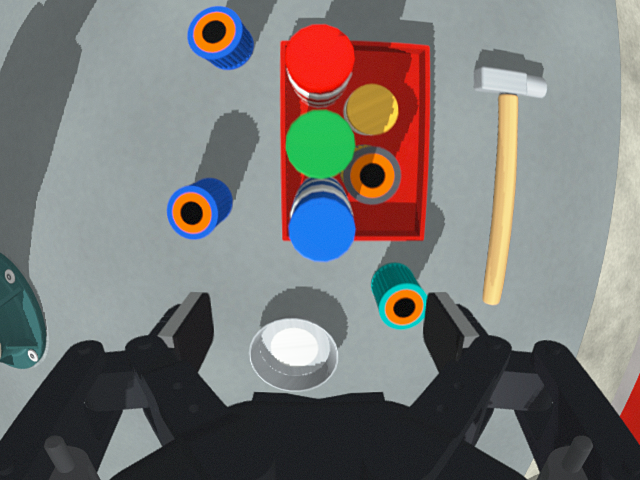

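The wrist view shows the blue cap at about (322,227), green (321,144), the filter (372,176) and the red can (320,58), all within about 4 px of prediction. The jaws straddle x as planned. Next I'll get mask centroids.

```bash
cat > wm.py <<'E'
from h import *
def caps(zs=dict(green=148,blue=148,red=148,orange=68)):
    c=snap('wrist'); hsv=cv2.cvtColor(c['image'],cv2.COLOR_RGB2HSV)
    H,S,V=[hsv[:,:,i].astype(int) for i in range(3)]
    ms=dict(green=(abs(H-70)<15)&(S>150)&(V>120),blue=(abs(H-108)<8)&(S>150)&(V>200),red=((H<3)|(H>177))&(S>220)&(V>230),orange=(abs(H-14)<5)&(S>200)&(V>120))
    for n,m in ms.items():
        if n not in zs: continue
        m=cv2.morphologyEx(m.astype(np.uint8),cv2.MORPH_OPEN,np.ones((7,7)) if n!='orange' else np.ones((3,3)))
        for k in cv2.findContours(m,cv2.RETR_EXTERNAL,cv2.CHAIN_APPROX_NONE)[0]:
            if cv2.contourArea(k)<300: continue
            e=np.array([onz(c,u,v,zs[n],True)[:2] for u,v in k[:,0,:]],np.float32)
            (x,y),r=cv2.minEnclosingCircle(e); (u,v),_=cv2.minEnclosingCircle(k)
            print(n,'px',round(u),round(v),'xy',round(x,1),round(y,1),'diam',round(2*r,1))
E
python3 -c "
from wm import *
caps(); print(bot.observe()['tool_pos'])"
```

```text
green px 321 147 xy 536.2 238.6 diam 48.2
blue px 322 232 xy 538.0 177.0 diam 47.9
red px 320 60 xy 534.7 301.2 diam 46.7
orange px 404 308 xy 625.2 74.8 diam 39.2
orange px 192 215 xy 412.3 172.7 diam 39.2
orange px 373 178 xy 584.9 208.8 diam 40.6
orange px 215 34 xy 436.9 346.2 diam 39.2
[534.6777127  181.209568   245.63320822]
```

Emit:
carry_out(
  linear=[
    [0, 0, 0],
    [0, 0, 0],
    [0, 0, 0],
  ],
  twist=[
    [0, 0, 0],
    [0, 0, 0],
    [0, 0, 0],
  ],
  fingers=[-1, -1, -1],
)

```text
clock: 3.88
tool_pos: [535.0, 180.8, 245.8]
tcp_rot: [[-0.014, 1.0, -0.0], [1.0, 0.014, 0.0], [0.0, -0.0, -1.0]]
wrist_force: [0.2, -0.1, -0.1]
opening: 85.2
```

```bash
python3 -c "
from h import *
for i in range(3):
  print(bot.observe()['tool_pos'],bot.observe()['dq']); snap('wrist')"
```

```text
[535.01354146 180.78240587 245.78845229] [ 0.00467125 -0.00210937  0.00821163 -0.00010908  0.00128132  0.00219826
  0.00090957]
[535.14385995 180.42855716 245.82863496] [6.74517102e-03 4.69972729e-05 5.27441863e-03 2.19492657e-03
 9.87863408e-04 7.04678306e-04 1.29260961e-03]
[535.22215549 180.12071287 245.83275395] [ 7.15271171e-03  5.71516631e-04  4.09358011e-03  5.48163618e-04
  3.83495351e-05 -9.46966169e-04  1.80733796e-03]
```

Emit:
carry_out(
  linear=[
    [0, 0.1, 0],
    [0, 0, 0],
    [0, 0, 0],
    [0, 0, 0],
    [0, 0, 0],
    [0, 0, 0],
  ],
  twist=[
    [0, 0, 0],
    [0, 0, 0],
    [0, 0, 0],
    [0, 0, 0],
    [0, 0, 0],
    [0, 0, 0],
  ],
  fingers=[-1, -1, -1, -1, -1, -1],
)

```text
clock: 4.53
tool_pos: [538.0, 179.2, 245.9]
tcp_rot: [[-0.012, 1.0, -0.0], [1.0, 0.012, -0.0], [-0.0, -0.0, -1.0]]
wrist_force: [0.9, -0.3, -0.3]
opening: 85.4
```

```bash
python3 -c "
from wm import *
caps(); print(bot.observe()['tool_pos'])"
```

```text
green px 317 146 xy 536.3 238.1 diam 48.0
blue px 318 231 xy 538.1 176.5 diam 48.0
red px 316 58 xy 535.0 300.5 diam 47.2
orange px 401 308 xy 625.3 74.3 diam 39.5
orange px 189 213 xy 412.3 172.2 diam 39.3
orange px 369 177 xy 584.9 208.4 diam 40.7
orange px 212 32 xy 437.1 346.0 diam 39.4
[538.02228838 179.22898451 245.9018184 ]
```

Emit:
carry_out(
  linear=[
    [-0.1, 0, 0.8],
    [0, 0, 0.8],
    [0, 0, 0.8],
    [0, 0, 0.8],
    [0, 0, 0.8],
    [0, 0, 0.8],
    [0, 0, 0.5],
    [0, 0, 0.3],
    [0, 0, 0],
    [0, 0, 0],
    [0, 0, 0],
    [0, 0, 0],
  ],
  twist=[
    [0, 0, 0],
    [0, 0, 0],
    [0, 0, 0],
    [0, 0, 0],
    [0, 0, 0],
    [0, 0, 0],
    [0, 0, 0],
    [0, 0, 0],
    [0, 0, 0],
    [0, 0, 0],
    [0, 0, 0],
    [0, 0, 0],
  ],
  fingers=[-1, -1, -1, -1, -1, -1, -1, -1, -1, -1, -1, -1],
)

```text
clock: 5.58
tool_pos: [538.9, 177.0, 107.0]
tcp_rot: [[-0.012, 1.0, 0.002], [1.0, 0.012, 0.001], [0.001, 0.002, -1.0]]
wrist_force: [-0.3, 0.5, -0.2]
opening: 85.4
```

Emit:
carry_out(
  linear=[
    [0, 0, 0],
    [0, 0, 0],
    [0, 0, 0],
    [0, 0, 0],
    [0, 0, 0],
    [0, 0, 0],
    [0, 0, 0],
    [0, 0, 0],
    [0, 0, 0],
    [0, 0, 0],
    [0, 0, 0],
    [0, 0, 0],
  ],
  twist=[
    [0, 0, 0],
    [0, 0, 0],
    [0, 0, 0],
    [0, 0, 0],
    [0, 0, 0],
    [0, 0, 0],
    [0, 0, 0],
    [0, 0, 0],
    [0, 0, 0],
    [0, 0, 0],
    [0, 0, 0],
    [0, 0, 0],
  ],
  fingers=[-0.5, -0.3, -0.2, -0.1, 0, 0.1, 0.2, 0.3, 0.5, 0.5, 0.5, 0.5],
  force=40,
)

```text
clock: 6.58
tool_pos: [538.4, 176.9, 106.6]
tcp_rot: [[-0.012, 1.0, 0.001], [1.0, 0.012, 0.001], [0.001, 0.001, -1.0]]
wrist_force: [-1.1, -0.7, 4.6]
opening: 47.7
```

Emit:
carry_out(
  linear=[
    [0, 0, 0],
    [0, 0, 0],
    [0, 0, 0],
    [0, 0, -0.2],
    [0, 0, -0.2],
    [0, 0, -0.2],
    [0, 0, 0],
  ],
  twist=[
    [0, 0, 0],
    [0, 0, 0],
    [0, 0, 0],
    [0, 0, 0],
    [0, 0, 0],
    [0, 0, 0],
    [0, 0, 0],
  ],
  fingers=[0.5, 0.5, 0.5, 0.5, 0.5, 0.5, 0.5],
)

```text
clock: 7.17
tool_pos: [538.6, 176.9, 121.8]
tcp_rot: [[-0.012, 1.0, 0.001], [1.0, 0.012, 0.0], [0.0, 0.001, -1.0]]
wrist_force: [-0.4, 0.4, -2.8]
opening: 47.8
```

Run:
```python
from h import *
a=snap('side')['image'][130:270,170:360,::-1]; w=snap('wrist')['image'][:,:,::-1]
a=cv2.resize(a,None,fx=3,fy=3); w=cv2.resize(w[150:430,190:460],None,fx=1,fy=1)
h=420; w=cv2.copyMakeBorder(w,0,h-w.shape[0],0,0,cv2.BORDER_CONSTANT)
cv2.imwrite('pics/g4.png',cv2.resize(np.hstack([a,w]),(795,400)))
```

```text
(no output)
```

View pics/g4.png

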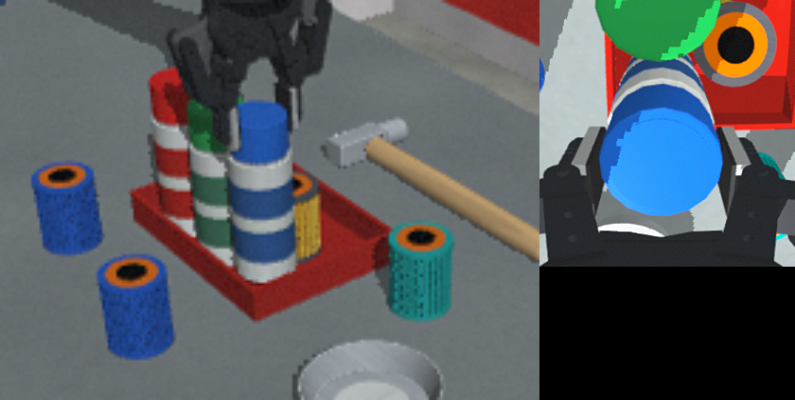

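The can is gripped at the shoulder and the wrist force shows about 2–3 N of load, so it's carried. Lifting it and taking it to the mat's far spot, (558,-259).

Emit:
carry_out(
  linear=[
    [0, 0, -0.4],
    [0, 0, -0.8],
    [0, 0, -1],
    [0, 0, -1],
    [0, 0, -0.6],
    [-0.2, 0, -0.2],
    [-0.4, 0, 0],
    [-0.6, 0, 0],
    [-0.8, 0, 0],
    [-1, 0, 0],
    [-1, 0, 0],
    [-1, 0, 0],
  ],
  twist=[
    [0, 0, 0],
    [0, 0, 0],
    [0, 0, 0],
    [0, 0, 0],
    [0, 0, 0],
    [0, 0, 0],
    [0, 0, 0],
    [0, 0, 0],
    [0, 0, 0],
    [0, 0, 0],
    [0, 0, 0],
    [0, 0, 0],
  ],
  fingers=[0.5, 0.5, 0.5, 0.5, 0.5, 0.5, 0.5, 0.5, 0.5, 0.5, 0.5, 0.5],
  force=60,
)

```text
clock: 8.27
tool_pos: [537.8, 49.5, 219.4]
tcp_rot: [[-0.012, 1.0, -0.003], [1.0, 0.012, -0.001], [-0.001, -0.003, -1.0]]
wrist_force: [-0.0, -0.2, -2.1]
opening: 46.8
```

Emit:
carry_out(
  linear=[
    [-1, 0, 0],
    [-1, 0, 0],
    [-1, 0.1, 0],
    [-1, 0.1, 0],
    [-1, 0.1, 0],
    [-1, 0.1, 0],
    [-1, 0.1, 0],
    [-1, 0.1, 0],
    [-1, 0, 0],
    [-1, 0, 0],
    [-0.8, 0, 0],
    [-0.6, 0, 0],
  ],
  twist=[
    [0, 0, 0],
    [0, 0, 0],
    [0, 0, 0],
    [0, 0, 0],
    [0, 0, 0],
    [0, 0, 0],
    [0, 0, 0],
    [0, 0, 0],
    [0, 0, 0],
    [0, 0, 0],
    [0, 0, 0],
    [0, 0, 0],
  ],
  fingers=[0.5, 0.5, 0.5, 0.5, 0.5, 0.5, 0.5, 0.5, 0.5, 0.5, 0.5, 0.5],
)

```text
clock: 9.27
tool_pos: [555.4, -236.4, 219.4]
tcp_rot: [[-0.008, 1.0, -0.003], [1.0, 0.008, -0.001], [-0.001, -0.003, -1.0]]
wrist_force: [-0.5, -0.4, -1.2]
opening: 47.3
```

Emit:
carry_out(
  linear=[
    [-0.5, 0, 0],
    [-0.3, 0, 0],
    [-0.2, 0, 0],
    [0, 0, 0],
    [0, 0, 0],
    [0, 0, 0],
    [0, 0, 0],
    [0, 0, 0],
  ],
  twist=[
    [0, 0, 0],
    [0, 0, 0],
    [0, 0, 0],
    [0, 0, 0],
    [0, 0, 0],
    [0, 0, 0],
    [0, 0, 0],
    [0, 0, 0],
  ],
  fingers=[0.5, 0.5, 0.5, 0.5, 0.5, 0.5, 0.5, 0.5],
)

```text
clock: 9.93
tool_pos: [558.5, -256.9, 220.9]
tcp_rot: [[-0.014, 1.0, -0.0], [1.0, 0.014, 0.001], [0.001, -0.0, -1.0]]
wrist_force: [0.0, -0.3, -1.7]
opening: 47.1
```

Run:
```python
from h import *
print(bot.observe()['tool_pos'],bot.observe()['opening'])
a=snap('side')['image'][100:420,200:520,::-1]; w=snap('wrist')['image'][:,:,::-1]
cv2.imwrite('pics/g5.png',np.hstack([cv2.resize(a,(400,400)),cv2.resize(w,(400,300))[:,:].copy() if 0 else cv2.copyMakeBorder(cv2.resize(w,(400,300)),0,100,0,0,cv2.BORDER_CONSTANT)]))
```

```text
[ 558.53924889 -256.89062239  220.8656008 ] 47.07968918257412
```

View pics/g5.png

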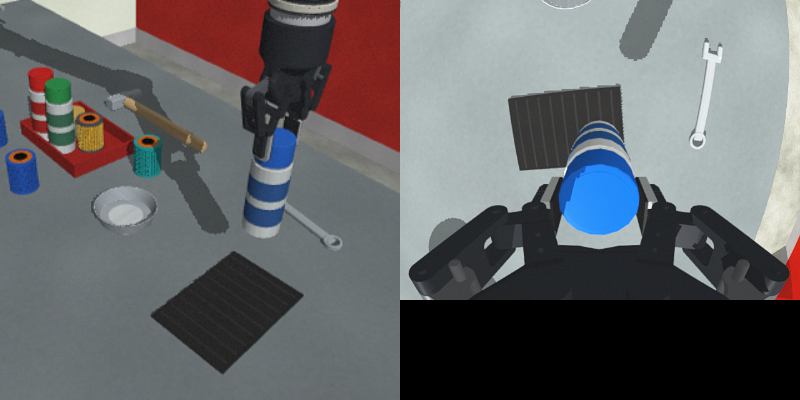

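The blue can hangs over the mat, the other cans are undisturbed and the filter now stands clear. I'll check whether its lean in the side view is only perspective.

Run:
```python
from h import *
c=snap('side'); im=c['image']
for z in(262,117): p=proj(c,(558.5,-257.5,z)); print(z,p,'in crop',(p-[200,100])*1.25)
h=cv2.cvtColor(im,cv2.COLOR_RGB2HSV); m=((abs(h[:,:,0].astype(int)-108)<10)&(h[:,:,1]>100)).astype(np.uint8); m[:,:380]=0;m[:,460:]=0
for k in cv2.findContours(m,0,1)[0]:
    if cv2.contourArea(k)>50: print(cv2.minAreaRect(k))
for z in(245,190,150):print(z,proj(c,(558.5,-257.5,z)))
t=snap('top'); im=t['image']; h=cv2.cvtColor(im,cv2.COLOR_RGB2HSV); m=((h[:,:,2]<45)).astype(np.uint8); m[:220]=0; m[360:]=0
for k in cv2.findContours(m,0,1)[0]:
    if cv2.contourArea(k)>500: print(cv2.contourArea(k),[np.round(onz(t,*q[0],4)[:2]).tolist() for q in cv2.approxPolyDP(k,5,True)])
```

```text
262 [422.36115138 209.08476274] in crop [277.95143922 136.35595343]
117 [409.32377224 280.92304537] in crop [261.6547153  226.15380672]
((409.88720703125, 271.3330383300781), (31.955350875854492, 18.9388484954834), 10.954063415527344)
((414.19232177734375, 250.96156311035156), (33.36534118652344, 20.217662811279297), 7.125016689300537)
((423.6153259277344, 220.076904296875), (26.07090950012207, 36.055511474609375), 33.6900634765625)
245 [420.66500729 218.43081895]
190 [415.50075308 246.88678002]
150 [412.02761509 266.02438936]
5692.5 [[597.0, -277.0], [589.0, -190.0], [404.0, -210.0], [417.0, -335.0], [542.0, -324.0], [536.0, -201.0], [545.0, -275.0], [561.0, -265.0], [560.0, -238.0], [565.0, -263.0], [582.0, -264.0], [582.0, -243.0]]
645.5 [[624.0, -446.0], [594.0, -462.0], [580.0, -491.0], [587.0, -509.0], [572.0, -515.0], [622.0, -521.0]]
1674.5 [[625.0, -373.0], [587.0, -379.0], [545.0, -347.0], [539.0, -367.0], [520.0, -364.0], [506.0, -403.0], [549.0, -412.0], [563.0, -467.0], [574.0, -433.0], [573.0, -456.0], [624.0, -419.0], [585.0, -434.0], [624.0, -413.0]]
```

The lean is perspective: predicted axis and seen blobs agree within 2 px. Lowering it.

Emit:
carry_out(
  linear=[
    [0, 0, 0.4],
    [0, 0, 0.8],
    [0, 0, 0.9],
    [0, 0, 0.8],
    [0, 0, 0.7],
    [0, 0, 0.4],
    [0, 0, 0.2],
    [0, 0, 0.1],
    [0, 0, 0.1],
    [0, 0, 0],
    [0, 0, 0],
    [0, 0, 0],
  ],
  twist=[
    [0, 0, 0],
    [0, 0, 0],
    [0, 0, 0],
    [0, 0, 0],
    [0, 0, 0],
    [0, 0, 0],
    [0, 0, 0],
    [0, 0, 0],
    [0, 0, 0],
    [0, 0, 0],
    [0, 0, 0],
    [0, 0, 0],
  ],
  fingers=[0.5, 0.5, 0.5, 0.5, 0.5, 0.5, 0.5, 0.5, 0.5, 0.5, 0.5, 0.5],
)

```text
clock: 11.13
tool_pos: [558.9, -258.3, 111.8]
tcp_rot: [[-0.012, 1.0, 0.002], [1.0, 0.012, -0.001], [-0.001, 0.002, -1.0]]
wrist_force: [0.7, -0.3, -2.3]
opening: 46.9
```

Emit:
carry_out(
  linear=[
    [0, 0, 0.04],
    [0, 0, 0.04],
    [0, 0, 0],
    [0, 0, 0],
  ],
  twist=[
    [0, 0, 0],
    [0, 0, 0],
    [0, 0, 0],
    [0, 0, 0],
  ],
  fingers=[0.5, 0.5, 0.5, 0.5],
)

```text
clock: 11.47
tool_pos: [558.3, -257.9, 108.9]
tcp_rot: [[-0.012, 1.0, 0.0], [1.0, 0.012, 0.0], [0.0, 0.0, -1.0]]
wrist_force: [-0.2, 0.1, -2.8]
opening: 46.9
```

Emit:
carry_out(
  linear=[
    [0, 0, 0.04],
    [0, 0, 0],
    [0, 0, 0],
  ],
  twist=[
    [0, 0, 0],
    [0, 0, 0],
    [0, 0, 0],
  ],
  fingers=[0.5, 0.5, 0.5],
)

```text
clock: 11.72
tool_pos: [558.3, -258.0, 107.9]
tcp_rot: [[-0.012, 1.0, -0.0], [1.0, 0.012, 0.0], [0.0, -0.0, -1.0]]
wrist_force: [-0.8, -0.3, -1.8]
opening: 47.3
```

Emit:
carry_out(
  linear=[
    [0, 0, 0.03],
    [0, 0, 0],
    [0, 0, 0],
  ],
  twist=[
    [0, 0, 0],
    [0, 0, 0],
    [0, 0, 0],
  ],
  fingers=[0.5, 0.5, 0.5],
)

```text
clock: 11.97
tool_pos: [558.3, -258.1, 107.8]
tcp_rot: [[-0.012, 1.0, 0.0], [1.0, 0.012, 0.0], [0.0, 0.0, -1.0]]
wrist_force: [-0.8, 0.5, 4.3]
opening: 47.1
```

Contact at TCP z 107.8, as expected. Releasing gently and rising.

Emit:
carry_out(
  linear=[
    [0, 0, 0],
    [0, 0, 0],
    [0, 0, 0],
    [0, 0, 0],
    [0, 0, 0],
    [0, 0, 0],
    [0, 0, 0],
    [0, 0, 0],
    [0, 0, 0],
    [0, 0, 0],
    [0, 0, 0],
    [0, 0, 0],
  ],
  twist=[
    [0, 0, 0],
    [0, 0, 0],
    [0, 0, 0],
    [0, 0, 0],
    [0, 0, 0],
    [0, 0, 0],
    [0, 0, 0],
    [0, 0, 0],
    [0, 0, 0],
    [0, 0, 0],
    [0, 0, 0],
    [0, 0, 0],
  ],
  fingers=[0.1, 0, -0.1, -0.15, -0.2, -0.25, -0.3, -0.5, -0.7, -1, -1, -1],
)

```text
clock: 12.97
tool_pos: [558.4, -258.0, 107.2]
tcp_rot: [[-0.012, 1.0, 0.0], [1.0, 0.012, -0.0], [-0.0, 0.0, -1.0]]
wrist_force: [-0.5, 0.4, -0.1]
opening: 85.5
```

Emit:
carry_out(
  linear=[
    [0, 0, 0],
    [0, 0, -0.3],
    [0, 0, -0.5],
    [0, 0, -1],
    [0, 0, -1],
    [0, 0, -1],
    [0, 0, -1],
    [0.5, 0, -0.5],
    [1, 0, 0],
    [1, 0, 0],
    [1, 0, 0],
    [1, 0, 0],
  ],
  twist=[
    [0, 0, 0],
    [0, 0, 0],
    [0, 0, 0],
    [0, 0, 0],
    [0, 0, 0],
    [0, 0, 0],
    [0, 0, 0],
    [0, 0, 0],
    [0, 0, 0],
    [0, 0, 0],
    [0, 0, 0],
    [0, 0, 0],
  ],
  fingers=[-1, -1, -1, -1, -1, -1, -1, -1, -1, -1, -1, -1],
)

```text
clock: 13.97
tool_pos: [557.0, -144.7, 241.2]
tcp_rot: [[-0.011, 1.0, 0.002], [1.0, 0.011, -0.0], [-0.0, 0.002, -1.0]]
wrist_force: [0.1, -0.5, -0.1]
opening: 85.1
```

Emit:
carry_out(
  linear=[
    [1, 0, 0],
    [1, 0, 0],
    [1, 0, 0],
    [1, 0, 0],
    [1, 0, 0],
    [1, -0.1, 0],
    [1, -0.1, 0],
    [1, -0.1, 0],
    [1, -0.1, 0],
    [1, -0.1, 0],
    [1, -0.1, 0],
    [1, -0.1, 0],
  ],
  twist=[
    [0, 0, 0],
    [0, 0, 0],
    [0, 0, 0],
    [0, 0, 0],
    [0, 0, 0],
    [0, 0, 0],
    [0, 0, 0],
    [0, 0, 0],
    [0, 0, 0],
    [0, 0, 0],
    [0, 0, 0],
    [0, 0, 0],
  ],
  fingers=[-1, -1, -1, -1, -1, -1, -1, -1, -1, -1, -1, -1],
)

```text
clock: 14.97
tool_pos: [535.9, 155.3, 241.1]
tcp_rot: [[-0.012, 1.0, 0.002], [1.0, 0.012, 0.001], [0.001, 0.002, -1.0]]
wrist_force: [0.4, -0.5, -0.2]
opening: 85.5
```

Emit:
carry_out(
  linear=[
    [1, -0.1, 0],
    [0.8, -0.1, 0],
    [0.6, 0, 0],
    [0.3, 0, 0],
    [0, 0, 0],
    [0, 0, 0],
    [0, 0, 0],
    [0, 0, 0],
    [0, 0, 0],
    [0, 0, 0],
  ],
  twist=[
    [0, 0, 0],
    [0, 0, 0],
    [0, 0, 0],
    [0, 0, 0],
    [0, 0, 0],
    [0, 0, 0],
    [0, 0, 0],
    [0, 0, 0],
    [0, 0, 0],
    [0, 0, 0],
  ],
  fingers=[-1, -1, -1, -1, -1, -1, -1, -1, -1, -1],
)

```text
clock: 15.8
tool_pos: [530.2, 220.6, 239.7]
tcp_rot: [[-0.01, 1.0, 0.0], [1.0, 0.01, -0.0], [-0.0, 0.0, -1.0]]
wrist_force: [-0.5, 0.0, -0.2]
opening: 85.5
```

Run:
```python
from wm import *
caps(); print(bot.observe()['tool_pos'])
c=snap('top','t6.png'); im=c['image']; h=cv2.cvtColor(im,cv2.COLOR_RGB2HSV).astype(int)
m=((abs(h[:,:,0]-108)<10)&(h[:,:,1]>120)).astype(np.uint8); m[:,:390]=0
for k in cv2.findContours(m,0,1)[0]:
    if cv2.contourArea(k)>200: (u,v),r=cv2.minEnclosingCircle(k); print('mat blue',u,v,r,onz(c,u,v,149))
```

```text
green px 327 205 xy 536.2 238.7 diam 48.0
red px 325 115 xy 533.8 301.5 diam 44.3
orange px 406 344 xy 625.7 74.8 diam 40.0
orange px 198 256 xy 412.4 172.4 diam 39.3
orange px 377 222 xy 585.0 208.3 diam 40.8
orange px 217 74 xy 437.0 346.0 diam 39.5
[530.1423228  220.90419653 239.66205064]
mat blue 484.0 248.0 17.262775421142578 [ 556.6573944  -251.91434287  149.        ]
```

Emit:
carry_out(
  linear=[
    [0.4, 0.15, 0],
    [0.3, 0.1, 0],
    [0, 0, 0.5],
    [0, 0, 0.8],
    [0, 0, 0.8],
    [0, 0, 0.8],
    [0, 0, 0.8],
    [0, 0, 0.8],
    [0, 0, 0.5],
    [0, 0, 0.3],
    [0, 0, 0],
    [0, 0, 0],
  ],
  twist=[
    [0, 0, 0],
    [0, 0, 0],
    [0, 0, 0],
    [0, 0, 0],
    [0, 0, 0],
    [0, 0, 0],
    [0, 0, 0],
    [0, 0, 0],
    [0, 0, 0],
    [0, 0, 0],
    [0, 0, 0],
    [0, 0, 0],
  ],
  fingers=[-1, -1, -1, -1, -1, -1, -1, -1, -1, -1, -1, -1],
)

```text
clock: 16.9
tool_pos: [536.5, 239.7, 107.3]
tcp_rot: [[-0.012, 1.0, 0.0], [1.0, 0.012, 0.0], [0.0, 0.0, -1.0]]
wrist_force: [-0.5, 0.2, 0.1]
opening: 84.9
```

Emit:
carry_out(
  linear=[
    [0, 0, 0],
    [0, 0, 0],
    [0, 0, 0],
  ],
  twist=[
    [0, 0, 0],
    [0, 0, 0],
    [0, 0, 0],
  ],
  fingers=[-1, -1, -1],
)

```text
clock: 17.15
tool_pos: [536.8, 239.6, 108.2]
tcp_rot: [[-0.012, 1.0, 0.002], [1.0, 0.012, 0.001], [0.001, 0.002, -1.0]]
wrist_force: [0.5, -0.1, 1.0]
opening: 85.4
```

Emit:
carry_out(
  linear=[
    [-0.04, 0, 0],
    [0, 0, 0],
    [0, 0, 0],
    [0, 0, 0],
    [0, 0, 0],
    [0, 0, 0],
    [0, 0, 0],
    [0, 0, 0],
    [0, 0, 0],
    [0, 0, 0],
    [0, 0, 0],
    [0, 0, 0],
  ],
  twist=[
    [0, 0, 0],
    [0, 0, 0],
    [0, 0, 0],
    [0, 0, 0],
    [0, 0, 0],
    [0, 0, 0],
    [0, 0, 0],
    [0, 0, 0],
    [0, 0, 0],
    [0, 0, 0],
    [0, 0, 0],
    [0, 0, 0],
  ],
  fingers=[-0.5, -0.3, -0.2, -0.1, 0, 0.1, 0.2, 0.3, 0.5, 0.5, 0.5, 0.5],
  force=60,
)

```text
clock: 18.15
tool_pos: [536.4, 238.3, 107.8]
tcp_rot: [[-0.012, 1.0, 0.0], [1.0, 0.012, 0.0], [0.0, 0.0, -1.0]]
wrist_force: [-0.6, -1.5, 5.4]
opening: 47.2
```

Emit:
carry_out(
  linear=[
    [0, 0, 0],
    [0, 0, 0],
    [0, 0, -0.2],
    [0, 0, -0.2],
    [0, 0, -0.2],
    [0, 0, 0],
    [0, 0, 0],
  ],
  twist=[
    [0, 0, 0],
    [0, 0, 0],
    [0, 0, 0],
    [0, 0, 0],
    [0, 0, 0],
    [0, 0, 0],
    [0, 0, 0],
  ],
  fingers=[0.5, 0.5, 0.5, 0.5, 0.5, 0.5, 0.5],
)

```text
clock: 18.73
tool_pos: [536.2, 238.4, 122.4]
tcp_rot: [[-0.012, 1.0, 0.001], [1.0, 0.012, 0.0], [0.0, 0.001, -1.0]]
wrist_force: [-0.9, 0.3, -2.5]
opening: 47.1
```

Emit:
carry_out(
  linear=[
    [0, 0, -0.4],
    [0, 0, -0.8],
    [0, 0, -1],
    [0, 0, -1],
    [0, 0, -0.6],
    [-0.2, 0, -0.2],
    [-0.4, 0, 0],
    [-0.6, -0.2, 0],
    [-0.8, -0.2, 0],
    [-1, -0.2, 0],
    [-1, -0.2, 0],
    [-1, -0.2, 0],
  ],
  twist=[
    [0, 0, 0],
    [0, 0, 0],
    [0, 0, 0],
    [0, 0, 0],
    [0, 0, 0],
    [0, 0, 0],
    [0, 0, 0],
    [0, 0, 0],
    [0, 0, 0],
    [0, 0, 0],
    [0, 0, 0],
    [0, 0, 0],
  ],
  fingers=[0.5, 0.5, 0.5, 0.5, 0.5, 0.5, 0.5, 0.5, 0.5, 0.5, 0.5, 0.5],
)

```text
clock: 19.73
tool_pos: [509.9, 109.7, 220.5]
tcp_rot: [[-0.011, 1.0, -0.004], [1.0, 0.011, -0.002], [-0.002, -0.004, -1.0]]
wrist_force: [0.1, -0.2, -1.7]
opening: 47.4
```

Emit:
carry_out(
  linear=[
    [-1, -0.25, 0],
    [-1, -0.25, 0],
    [-1, -0.25, 0],
    [-1, -0.25, 0],
    [-1, -0.25, 0],
    [-1, -0.25, 0],
    [-1, -0.25, 0],
    [-1, -0.2, 0],
    [-1, -0.2, 0],
    [-1, -0.2, 0],
    [-1, 0, 0],
    [-1, 0, 0],
  ],
  twist=[
    [0, 0, 0],
    [0, 0, 0],
    [0, 0, 0],
    [0, 0, 0],
    [0, 0, 0],
    [0, 0, 0],
    [0, 0, 0],
    [0, 0, 0],
    [0, 0, 0],
    [0, 0, 0],
    [0, 0, 0],
    [0, 0, 0],
  ],
  fingers=[0.5, 0.5, 0.5, 0.5, 0.5, 0.5, 0.5, 0.5, 0.5, 0.5, 0.5, 0.5],
)

```text
clock: 20.73
tool_pos: [453.7, -189.4, 220.7]
tcp_rot: [[-0.01, 1.0, -0.004], [1.0, 0.01, 0.001], [0.001, -0.004, -1.0]]
wrist_force: [0.4, 0.3, -2.1]
opening: 46.7
```

Emit:
carry_out(
  linear=[
    [-1, 0, 0],
    [-0.9, 0, 0],
    [-0.7, 0, 0],
    [-0.4, 0, 0],
    [-0.2, 0, 0],
    [0, 0, 0],
    [0, 0, 0],
    [0, 0, 0],
    [0, 0, 0],
    [0, 0, 0],
  ],
  twist=[
    [0, 0, 0],
    [0, 0, 0],
    [0, 0, 0],
    [0, 0, 0],
    [0, 0, 0],
    [0, 0, 0],
    [0, 0, 0],
    [0, 0, 0],
    [0, 0, 0],
    [0, 0, 0],
  ],
  fingers=[0.5, 0.5, 0.5, 0.5, 0.5, 0.5, 0.5, 0.5, 0.5, 0.5],
)

```text
clock: 21.57
tool_pos: [458.6, -266.5, 222.1]
tcp_rot: [[-0.014, 1.0, -0.0], [1.0, 0.014, 0.001], [0.001, -0.0, -1.0]]
wrist_force: [0.3, 0.1, -1.6]
opening: 47.1
```

Emit:
carry_out(
  linear=[
    [0, -0.4, 0.4],
    [0, 0, 0.8],
    [0, 0, 0.9],
    [0, 0, 0.8],
    [0, 0, 0.7],
    [0, 0, 0.4],
    [0, 0, 0.2],
    [0, 0, 0.1],
    [0, 0, 0.06],
    [0, 0, 0.04],
    [0, 0, 0],
    [0, 0, 0],
  ],
  twist=[
    [0, 0, 0],
    [0, 0, 0],
    [0, 0, 0],
    [0, 0, 0],
    [0, 0, 0],
    [0, 0, 0],
    [0, 0, 0],
    [0, 0, 0],
    [0, 0, 0],
    [0, 0, 0],
    [0, 0, 0],
    [0, 0, 0],
  ],
  fingers=[0.5, 0.5, 0.5, 0.5, 0.5, 0.5, 0.5, 0.5, 0.5, 0.5, 0.5, 0.5],
)

```text
clock: 22.57
tool_pos: [448.9, -268.1, 112.8]
tcp_rot: [[-0.012, 1.0, 0.001], [1.0, 0.012, -0.001], [-0.001, 0.001, -1.0]]
wrist_force: [-0.5, 0.3, -2.0]
opening: 47.5
```

Emit:
carry_out(
  linear=[
    [0, 0, 0.04],
    [0, 0, 0],
    [0, 0, 0],
  ],
  twist=[
    [0, 0, 0],
    [0, 0, 0],
    [0, 0, 0],
  ],
  fingers=[0.5, 0.5, 0.5],
)

```text
clock: 22.82
tool_pos: [448.5, -267.8, 111.3]
tcp_rot: [[-0.012, 1.0, 0.0], [1.0, 0.012, -0.0], [-0.0, 0.0, -1.0]]
wrist_force: [-0.5, 0.1, -2.0]
opening: 47.0
```

Emit:
carry_out(
  linear=[
    [0, 0, 0.04],
    [0, 0, 0],
    [0, 0, 0],
  ],
  twist=[
    [0, 0, 0],
    [0, 0, 0],
    [0, 0, 0],
  ],
  fingers=[0.5, 0.5, 0.5],
)

```text
clock: 23.07
tool_pos: [448.4, -267.8, 110.1]
tcp_rot: [[-0.012, 1.0, -0.0], [1.0, 0.012, 0.0], [0.0, -0.0, -1.0]]
wrist_force: [0.7, -0.2, -2.4]
opening: 47.3
```

Emit:
carry_out(
  linear=[
    [0, 0, 0.04],
    [0, 0, 0],
    [0, 0, 0],
  ],
  twist=[
    [0, 0, 0],
    [0, 0, 0],
    [0, 0, 0],
  ],
  fingers=[0.5, 0.5, 0.5],
)

```text
clock: 23.32
tool_pos: [448.4, -267.8, 109.1]
tcp_rot: [[-0.012, 1.0, -0.0], [1.0, 0.012, 0.0], [0.0, -0.0, -1.0]]
wrist_force: [-0.4, -1.0, -2.0]
opening: 46.8
```

Emit:
carry_out(
  linear=[
    [0, 0, 0.03],
    [0, 0, 0],
    [0, 0, 0],
  ],
  twist=[
    [0, 0, 0],
    [0, 0, 0],
    [0, 0, 0],
  ],
  fingers=[0.5, 0.5, 0.5],
)

```text
clock: 23.57
tool_pos: [448.5, -268.0, 108.8]
tcp_rot: [[-0.012, 1.0, 0.0], [1.0, 0.012, 0.0], [0.0, 0.0, -1.0]]
wrist_force: [-0.3, 0.1, 3.3]
opening: 47.3
```

Contact. Releasing, then going above the filter.

Emit:
carry_out(
  linear=[
    [0, 0, 0],
    [0, 0, 0],
    [0, 0, 0],
    [0, 0, 0],
    [0, 0, 0],
    [0, 0, 0],
    [0, 0, 0],
    [0, 0, 0],
    [0, 0, 0],
    [0, 0, 0],
    [0, 0, 0],
    [0, 0, 0],
  ],
  twist=[
    [0, 0, 0],
    [0, 0, 0],
    [0, 0, 0],
    [0, 0, 0],
    [0, 0, 0],
    [0, 0, 0],
    [0, 0, 0],
    [0, 0, 0],
    [0, 0, 0],
    [0, 0, 0],
    [0, 0, 0],
    [0, 0, 0],
  ],
  fingers=[0.1, 0, -0.1, -0.15, -0.2, -0.25, -0.3, -0.5, -0.7, -1, -1, -1],
)

```text
clock: 24.57
tool_pos: [448.4, -267.8, 108.4]
tcp_rot: [[-0.012, 1.0, 0.0], [1.0, 0.012, -0.0], [-0.0, 0.0, -1.0]]
wrist_force: [-0.0, 0.5, -0.0]
opening: 85.8
```

Emit:
carry_out(
  linear=[
    [0, 0, -0.3],
    [0, 0, -0.5],
    [0, 0, -1],
    [0, 0, -1],
    [0, 0, -1],
    [0, 0, -1],
    [0.5, 0, -0.5],
    [1, 0, 0],
    [1, 0, 0],
    [1, 0, 0],
    [1, 0, 0],
    [1, 0, 0],
  ],
  twist=[
    [0, 0, 0],
    [0, 0, 0],
    [0, 0, 0],
    [0, 0, 0],
    [0, 0, 0],
    [0, 0, 0],
    [0, 0, 0],
    [0, 0, 0],
    [0, 0, 0],
    [0, 0, 0],
    [0, 0, 0],
    [0, 0, 0],
  ],
  fingers=[-1, -1, -1, -1, -1, -1, -1, -1, -1, -1, -1, -1],
)

```text
clock: 25.57
tool_pos: [446.4, -129.3, 241.5]
tcp_rot: [[-0.011, 1.0, 0.001], [1.0, 0.011, 0.0], [0.0, 0.001, -1.0]]
wrist_force: [0.1, 0.5, -0.2]
opening: 85.8
```

Emit:
carry_out(
  linear=[
    [1, 0.5, 0],
    [1, 0.5, 0],
    [1, 0.5, 0],
    [1, 0.5, 0],
    [1, 0.5, 0],
    [1, 0.5, 0],
    [1, 0.5, 0],
    [1, 0.5, 0],
    [1, 0.5, 0],
    [1, 0.5, 0],
    [0.8, 0.3, 0],
    [0.6, 0, 0],
  ],
  twist=[
    [0, 0, 0],
    [0, 0, 0],
    [0, 0, 0],
    [0, 0, 0],
    [0, 0, 0],
    [0, 0, 0],
    [0, 0, 0],
    [0, 0, 0],
    [0, 0, 0],
    [0, 0, 0],
    [0, 0, 0],
    [0, 0, 0],
  ],
  fingers=[-1, -1, -1, -1, -1, -1, -1, -1, -1, -1, -1, -1],
)

```text
clock: 26.57
tool_pos: [577.3, 159.0, 241.4]
tcp_rot: [[-0.014, 1.0, 0.002], [1.0, 0.014, 0.001], [0.001, 0.002, -1.0]]
wrist_force: [0.7, 0.4, -0.8]
opening: 85.6
```

Emit:
carry_out(
  linear=[
    [0.8, 0, 0],
    [0.6, 0, 0],
    [0.4, 0, 0],
    [0, 0, 0],
    [0, 0, 0],
    [0, 0, 0],
    [0, 0, 0],
    [0, 0, 0],
    [0, 0, 0],
  ],
  twist=[
    [0, 0, 0],
    [0, 0, 0],
    [0, 0, 0],
    [0, 0, 0],
    [0, 0, 0],
    [0, 0, 0],
    [0, 0, 0],
    [0, 0, 0],
    [0, 0, 0],
  ],
  fingers=[-1, -1, -1, -1, -1, -1, -1, -1, -1],
)

```text
clock: 27.32
tool_pos: [575.4, 200.2, 241.0]
tcp_rot: [[-0.01, 1.0, 0.0], [1.0, 0.01, -0.0], [-0.0, 0.0, -1.0]]
wrist_force: [0.6, -0.1, -0.3]
opening: 85.7
```

Run:
```python
from wm import *
caps(dict(orange=68,red=148)); print(bot.observe()['tool_pos'])
w=snap('wrist','w7.png')['image'];t=snap('top')['image']
cv2.imwrite('pics/w7.png',np.hstack([cv2.resize(w,(400,300)),cv2.resize(t[190:400,110:530],(400,300)) ])[:,:,::-1])
```

```text
red px 264 82 xy 537.4 303.8 diam 40.8
orange px 365 329 xy 625.6 74.3 diam 39.7
orange px 156 235 xy 412.3 172.3 diam 39.3
orange px 328 199 xy 584.7 208.4 diam 40.6
orange px 172 56 xy 437.2 346.0 diam 39.4
[575.37083117 200.43370552 240.99744951]
```

View pics/w7.png

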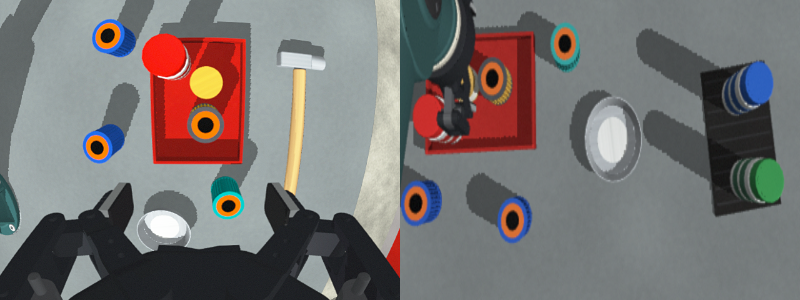

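Both cans stand upright on the mat and the filter at (584.7,208.4) is free. I'll descend with a narrower opening, keeping the tips above the 32 mm tray wall.

Emit:
carry_out(
  linear=[
    [0.3, 0.4, 0],
    [0, 0, 0.4],
    [0, 0, 0.9],
    [0, 0, 0.9],
    [0, 0, 0.9],
    [0, 0, 0.9],
    [0, 0, 0.8],
    [0, 0, 0.8],
    [0, 0, 0.6],
    [0, 0, 0],
    [0, 0, 0],
    [0, 0, 0],
  ],
  twist=[
    [0, 0, 0],
    [0, 0, 0],
    [0, 0, 0],
    [0, 0, 0],
    [0, 0, 0],
    [0, 0, 0],
    [0, 0, 0],
    [0, 0, 0],
    [0, 0, 0],
    [0, 0, 0],
    [0, 0, 0],
    [0, 0, 0],
  ],
  fingers=[-0.7, -0.7, -0.7, -0.7, -0.7, -0.7, -0.7, -0.7, -0.7, -0.7, -0.7, -0.7],
)

```text
clock: 28.47
tool_pos: [585.6, 208.7, 86.4]
tcp_rot: [[-0.012, 1.0, 0.001], [1.0, 0.012, 0.0], [0.0, 0.001, -1.0]]
wrist_force: [1.0, 0.3, 0.2]
opening: 72.6
```

Emit:
carry_out(
  linear=[
    [0, 0, 0],
    [0, 0, 0],
    [0, 0, 0],
  ],
  twist=[
    [0, 0, 0],
    [0, 0, 0],
    [0, 0, 0],
  ],
  fingers=[-0.7, -0.7, -0.7],
)

```text
clock: 28.72
tool_pos: [585.8, 209.1, 86.9]
tcp_rot: [[-0.012, 1.0, 0.002], [1.0, 0.012, 0.001], [0.001, 0.002, -1.0]]
wrist_force: [-0.9, -0.0, -1.0]
opening: 72.5
```

Emit:
carry_out(
  linear=[
    [0, -0.04, 0.4],
    [0, 0, 0.4],
    [0, 0, 0.3],
    [0, 0, 0],
    [0, 0, 0],
    [0, 0, 0],
    [0, 0, 0],
  ],
  twist=[
    [0, 0, 0],
    [0, 0, 0],
    [0, 0, 0],
    [0, 0, 0],
    [0, 0, 0],
    [0, 0, 0],
    [0, 0, 0],
  ],
  fingers=[-0.7, -0.7, -0.7, -0.7, -0.7, -0.7, -0.7],
  force=40,
)

```text
clock: 29.3
tool_pos: [584.5, 208.8, 58.5]
tcp_rot: [[-0.012, 1.0, 0.0], [1.0, 0.012, 0.0], [0.0, 0.0, -1.0]]
wrist_force: [-0.4, -0.0, -0.2]
opening: 72.9
```

Emit:
carry_out(
  linear=[
    [0, 0, 0],
    [0, 0, 0],
    [0, 0, 0],
    [0, 0, 0],
    [0, 0, 0],
    [0, 0, 0],
    [0, 0, 0],
    [0, 0, 0],
    [0, 0, 0],
    [0, 0, 0],
    [0, 0, 0],
    [0, 0, 0],
  ],
  twist=[
    [0, 0, 0],
    [0, 0, 0],
    [0, 0, 0],
    [0, 0, 0],
    [0, 0, 0],
    [0, 0, 0],
    [0, 0, 0],
    [0, 0, 0],
    [0, 0, 0],
    [0, 0, 0],
    [0, 0, 0],
    [0, 0, 0],
  ],
  fingers=[-0.4, -0.3, -0.2, -0.1, 0, 0.1, 0.2, 0.3, 0.5, 0.5, 0.5, 0.5],
)

```text
clock: 30.3
tool_pos: [584.2, 208.8, 58.4]
tcp_rot: [[-0.012, 1.0, -0.0], [1.0, 0.012, -0.0], [-0.0, -0.0, -1.0]]
wrist_force: [-0.5, -0.5, 0.6]
opening: 21.2
```

Emit:
carry_out(
  linear=[
    [0, 0, 0],
    [0, 0, -0.2],
    [0, 0, -0.2],
    [0, 0, -0.2],
    [0, 0, 0],
    [0, 0, 0],
  ],
  twist=[
    [0, 0, 0],
    [0, 0, 0],
    [0, 0, 0],
    [0, 0, 0],
    [0, 0, 0],
    [0, 0, 0],
  ],
  fingers=[0.5, 0.5, 0.5, 0.5, 0.5, 0.5],
)

```text
clock: 30.8
tool_pos: [584.7, 209.0, 74.1]
tcp_rot: [[-0.012, 1.0, 0.001], [1.0, 0.012, 0.0], [0.0, 0.001, -1.0]]
wrist_force: [-0.2, 0.8, -0.1]
opening: 21.7
```

The fingers closed to 21 mm on nothing, so they passed above the filter. Taking a look.

Run:
```python
from h import *
s=bot.observe(); print(s['tool_pos'],s['joints'],s['opening'])
c=snap('side'); p=proj(c,s['tool_pos']); tip=proj(c,s['tool_pos']-[0,0,22]); print(p,tip,[(q-[200,100])*4 for q in(p,tip)])
a=cv2.resize(c['image'][100:240,200:330],(520,560),interpolation=cv2.INTER_CUBIC); w=cv2.resize(snap('wrist')['image'][150:450,180:480],(280,280))
cv2.imwrite('pics/m8.png',np.hstack([a,cv2.copyMakeBorder(w,0,280,0,0,cv2.BORDER_CONSTANT)])[:,:,::-1])
```

```text
[584.65593133 209.02246053  74.11683997] [-0.65727128  0.67056989  0.35035637  1.95386257 -0.39796065  0.58283212
 -0.02910759] 21.677091029286686
[271.6284057  192.43469676] [272.02815603 200.11239244] [array([286.51362281, 369.73878705]), array([288.1126241 , 400.44956978])]
```

View pics/m8.png

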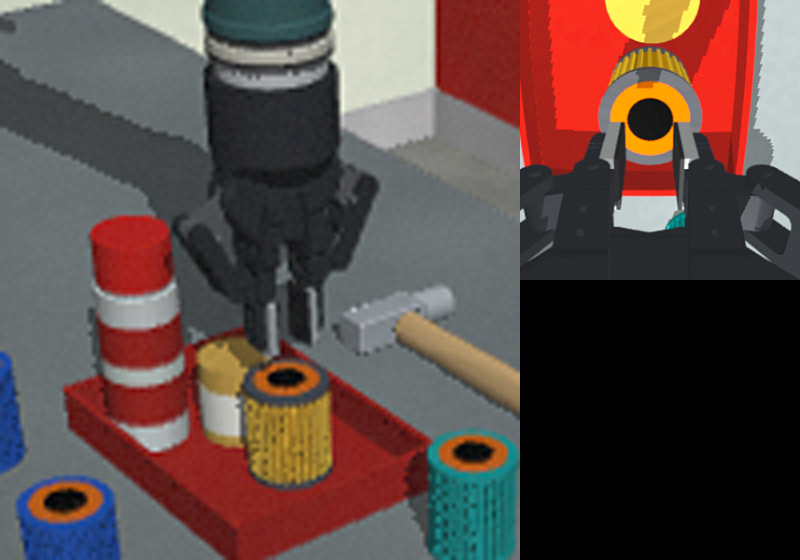

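The side view puts the closed tips near crop (290,345). Along the tool's vertical that is z≈92, against 52 expected, so the real fingertips stand about 40 mm higher than the reported pose implies. That agrees with the 47 mm cap-sized can grip. I'll open, descend to a reported z≈40, and check again before closing.

Emit:
carry_out(
  linear=[
    [0, 0, 0],
    [0, 0, 0],
    [0, 0, 0],
    [0, 0, 0],
    [0, 0, 0],
    [0, 0, 0],
    [0, 0, 0],
    [0, 0, 0],
  ],
  twist=[
    [0, 0, 0],
    [0, 0, 0],
    [0, 0, 0],
    [0, 0, 0],
    [0, 0, 0],
    [0, 0, 0],
    [0, 0, 0],
    [0, 0, 0],
  ],
  fingers=[-0.2, -0.7, -0.7, -0.7, -0.7, -0.7, -0.7, -0.7],
)

```text
clock: 31.57
tool_pos: [584.2, 208.8, 73.4]
tcp_rot: [[-0.012, 1.0, 0.0], [1.0, 0.012, -0.0], [-0.0, 0.0, -1.0]]
wrist_force: [-1.0, 0.6, -0.1]
opening: 72.9
```

Emit:
carry_out(
  linear=[
    [0, 0, 0.3],
    [0, 0, 0.4],
    [0, 0, 0.4],
    [0, 0, 0.3],
    [0, 0, 0],
    [0, 0, 0],
    [0, 0, 0],
    [0, 0, 0],
  ],
  twist=[
    [0, 0, 0],
    [0, 0, 0],
    [0, 0, 0],
    [0, 0, 0],
    [0, 0, 0],
    [0, 0, 0],
    [0, 0, 0],
    [0, 0, 0],
  ],
  fingers=[-0.7, -0.7, -0.7, -0.7, -0.7, -0.7, -0.7, -0.7],
)

```text
clock: 32.23
tool_pos: [584.6, 208.8, 38.7]
tcp_rot: [[-0.012, 1.0, 0.001], [1.0, 0.012, 0.0], [0.0, 0.001, -1.0]]
wrist_force: [0.1, -0.2, 0.4]
opening: 72.4
```

Run:
```python
from h import *
s=bot.observe(); print(s['tool_pos'],s['wrist_force'],s['opening']); T=s['tool_pos']
c=snap('side')
for dz in(-22,0,20,40):
    for dx in(-36.5,36.5): print(dz,dx,np.round((proj(c,T+[dx,0,dz])-[210,110])*4.5))
a=cv2.resize(c['image'][110:240,210:330],(540,585),interpolation=cv2.INTER_CUBIC); w=cv2.resize(snap('wrist')['image'][130:430,180:480],(255,255))
cv2.imwrite('pics/m9.png',np.hstack([a,cv2.copyMakeBorder(w,0,330,0,0,cv2.BORDER_CONSTANT)])[:,:,::-1])
```

```text
[584.61373114 208.83462982  38.69929401] [ 0.1155366  -0.20407167  0.36020244] 72.40457561925763
-22 -36.5 [228. 481.]
-22 36.5 [335. 439.]
0 -36.5 [225. 447.]
0 36.5 [333. 406.]
20 -36.5 [223. 416.]
20 36.5 [332. 376.]
40 -36.5 [221. 384.]
40 36.5 [331. 345.]
```

View pics/m9.png

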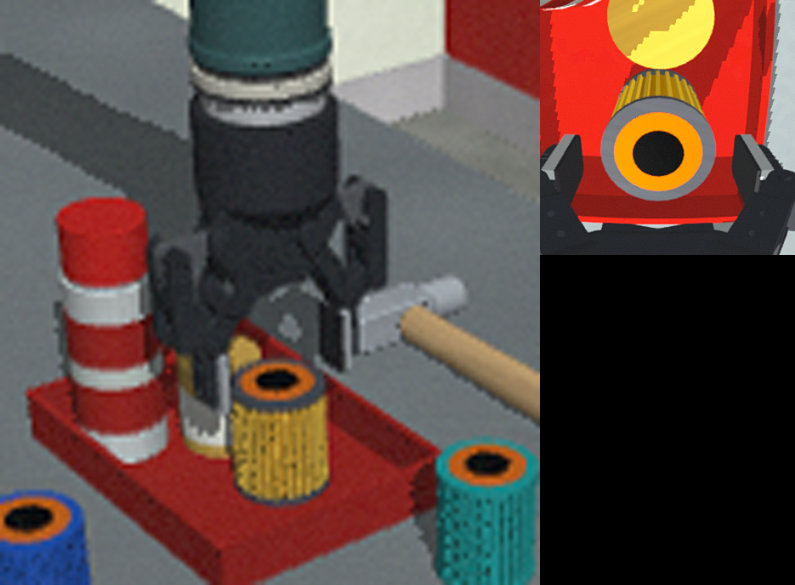

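Tips now sit near (205,405) and (345,370), flanking the filter at about z 62. That confirms the ~40 mm offset, with x and y right. Lowering a further 22 mm, watching the force.

Emit:
carry_out(
  linear=[
    [0, 0, 0.2],
    [0, 0, 0.3],
    [0, 0, 0.3],
    [0, 0, 0.1],
    [0, 0, 0],
    [0, 0, 0],
  ],
  twist=[
    [0, 0, 0],
    [0, 0, 0],
    [0, 0, 0],
    [0, 0, 0],
    [0, 0, 0],
    [0, 0, 0],
  ],
  fingers=[-0.7, -0.7, -0.7, -0.7, -0.7, -0.7],
)

```text
clock: 32.83
tool_pos: [583.9, 208.6, 15.4]
tcp_rot: [[-0.012, 1.0, -0.001], [1.0, 0.012, -0.0], [-0.0, -0.001, -1.0]]
wrist_force: [1.2, -0.7, 0.2]
opening: 72.4
```

Emit:
carry_out(
  linear=[
    [0, 0, 0],
    [0, 0, 0],
    [0, 0, 0],
    [0, 0, 0],
    [0, 0, 0],
    [0, 0, 0],
    [0, 0, 0],
    [0, 0, 0],
    [0, 0, 0],
    [0, 0, 0],
    [0, 0, 0],
  ],
  twist=[
    [0, 0, 0],
    [0, 0, 0],
    [0, 0, 0],
    [0, 0, 0],
    [0, 0, 0],
    [0, 0, 0],
    [0, 0, 0],
    [0, 0, 0],
    [0, 0, 0],
    [0, 0, 0],
    [0, 0, 0],
  ],
  fingers=[-0.5, -0.4, -0.3, -0.2, -0.1, 0, 0.1, 0.3, 0.3, 0.3, 0.3],
  force=40,
)

```text
clock: 33.75
tool_pos: [584.6, 208.9, 16.5]
tcp_rot: [[-0.012, 1.0, 0.001], [1.0, 0.012, 0.0], [0.0, 0.001, -1.0]]
wrist_force: [-1.0, -0.7, 5.9]
opening: 53.1
```

Emit:
carry_out(
  linear=[
    [0, 0, -0.2],
    [0, 0, -0.4],
    [0, 0, -0.6],
    [0, 0, -0.8],
    [0, 0, -0.8],
    [0, 0, -0.8],
    [0, 0, -0.4],
    [-0.3, 0, 0],
    [-0.6, -0.3, 0],
    [-0.8, -0.4, 0],
    [-1, -0.6, 0],
    [-1, -0.6, 0],
  ],
  twist=[
    [0, 0, 0],
    [0, 0, 0],
    [0, 0, 0],
    [0, 0, 0],
    [0, 0, 0],
    [0, 0, 0],
    [0, 0, 0],
    [0, 0, 0],
    [0, 0, 0],
    [0, 0, 0],
    [0, 0, 0],
    [0, 0, 0],
  ],
  fingers=[0.3, 0.3, 0.3, 0.3, 0.3, 0.3, 0.3, 0.3, 0.3, 0.3, 0.3, 0.3],
)

```text
clock: 34.75
tool_pos: [536.5, 114.6, 114.9]
tcp_rot: [[-0.013, 1.0, -0.001], [1.0, 0.013, -0.001], [-0.001, -0.001, -1.0]]
wrist_force: [0.6, -0.2, -0.9]
opening: 53.4
```

Emit:
carry_out(
  linear=[
    [-1, -0.6, 0],
    [-0.8, -0.4, 0],
    [-0.6, -0.3, 0],
    [-0.3, 0, 0],
    [0, 0, 0],
    [0, 0, 0],
    [0, 0, 0],
    [0, 0, 0],
    [0, 0, 0],
  ],
  twist=[
    [0, 0, 0],
    [0, 0, 0],
    [0, 0, 0],
    [0, 0, 0],
    [0, 0, 0],
    [0, 0, 0],
    [0, 0, 0],
    [0, 0, 0],
    [0, 0, 0],
  ],
  fingers=[0.3, 0.3, 0.3, 0.3, 0.3, 0.3, 0.3, 0.3, 0.3],
)

```text
clock: 35.5
tool_pos: [506.7, 49.2, 115.8]
tcp_rot: [[-0.014, 1.0, 0.0], [1.0, 0.014, 0.0], [0.0, 0.0, -1.0]]
wrist_force: [0.3, 0.8, -0.4]
opening: 53.2
```

Run:
```python
from h import *
s=bot.observe(); print(s['tool_pos'],s['opening'],s['wrist_force'])
t=snap('top'); w=snap('wrist')
cv2.imwrite('pics/w10.png',np.hstack([cv2.resize(w['image'],(400,300)),cv2.resize(t['image'][220:340,270:430],(400,300),interpolation=cv2.INTER_CUBIC)])[:,:,::-1])
print(proj(w,(505.5,-12.9,26),True)*.625,(proj(t,(505.5,-12.9,26))-[270,220])*2.5)
```

```text
[506.70089881  49.17251095 115.77816566] 53.164819478850475 [ 0.32074613  0.80919127 -0.38588765]
[197.31348694 194.16540788] [158.29954074 168.0319421 ]
```

View pics/w10.png

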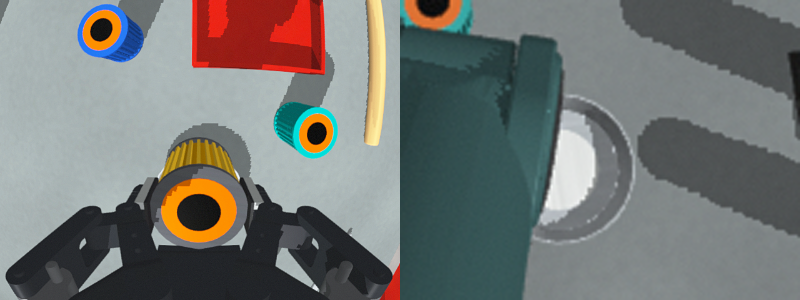

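The filter is held upright and clear. The dish rim in the top crop spans v 258–317 with its right edge at u 363.6, so the centre is about px (333.8,287.4), or (505,-13.5). Moving over it.

Emit:
carry_out(
  linear=[
    [-0.3, 0, 0],
    [-0.6, 0, 0],
    [-0.7, 0, 0],
    [-0.6, 0, 0],
    [-0.3, 0, 0],
    [0, 0, 0],
    [0, 0, 0],
    [0, 0, 0],
    [0, 0, 0],
    [0, 0, 0],
    [0, 0, 0],
  ],
  twist=[
    [0, 0, 0],
    [0, 0, 0],
    [0, 0, 0],
    [0, 0, 0],
    [0, 0, 0],
    [0, 0, 0],
    [0, 0, 0],
    [0, 0, 0],
    [0, 0, 0],
    [0, 0, 0],
    [0, 0, 0],
  ],
  fingers=[0.3, 0.3, 0.3, 0.3, 0.3, 0.3, 0.3, 0.3, 0.3, 0.3, 0.3],
)

```text
clock: 36.52
tool_pos: [506.9, -13.8, 115.9]
tcp_rot: [[-0.013, 1.0, -0.0], [1.0, 0.013, 0.0], [0.0, -0.0, -1.0]]
wrist_force: [0.0, -0.3, -0.2]
opening: 53.1
```

Emit:
carry_out(
  linear=[
    [0, 0, 0.2],
    [0, 0, 0.6],
    [0, 0, 0.8],
    [0, 0, 0.8],
    [0, 0, 0.6],
    [0, 0, 0.4],
    [0, 0, 0.2],
    [0, 0, 0],
    [0, 0, 0],
    [0, 0, 0],
  ],
  twist=[
    [0, 0, 0],
    [0, 0, 0],
    [0, 0, 0],
    [0, 0, 0],
    [0, 0, 0],
    [0, 0, 0],
    [0, 0, 0],
    [0, 0, 0],
    [0, 0, 0],
    [0, 0, 0],
  ],
  fingers=[0.3, 0.3, 0.3, 0.3, 0.3, 0.3, 0.3, 0.3, 0.3, 0.3],
)

```text
clock: 37.35
tool_pos: [507.5, -14.7, 26.6]
tcp_rot: [[-0.012, 1.0, 0.002], [1.0, 0.012, -0.0], [-0.0, 0.002, -1.0]]
wrist_force: [-0.1, -0.4, -1.1]
opening: 53.0
```

Emit:
carry_out(
  linear=[
    [0.03, -0.07, 0.15],
    [0, 0, 0.1],
    [0, 0, 0.05],
    [0, 0, 0],
    [0, 0, 0],
  ],
  twist=[
    [0, 0, 0],
    [0, 0, 0],
    [0, 0, 0],
    [0, 0, 0],
    [0, 0, 0],
  ],
  fingers=[0.3, 0.3, 0.3, 0.3, 0.3],
)

```text
clock: 37.77
tool_pos: [505.2, -13.9, 18.4]
tcp_rot: [[-0.012, 1.0, 0.0], [1.0, 0.012, 0.0], [0.0, 0.0, -1.0]]
wrist_force: [-0.1, -0.3, -0.7]
opening: 53.2
```

Emit:
carry_out(
  linear=[
    [0, 0, 0.05],
    [0, 0, 0],
    [0, 0, 0],
  ],
  twist=[
    [0, 0, 0],
    [0, 0, 0],
    [0, 0, 0],
  ],
  fingers=[0.3, 0.3, 0.3],
)

```text
clock: 38.02
tool_pos: [505.3, -13.9, 17.4]
tcp_rot: [[-0.012, 1.0, 0.001], [1.0, 0.012, 0.0], [0.0, 0.001, -1.0]]
wrist_force: [0.4, -1.3, 3.3]
opening: 52.9
```

Run:
```python
from h import *
s=bot.observe(); print(s['tool_pos'],s['wrist_force'])
c=snap('side'); t=snap('top'); 
cv2.imwrite('pics/d11.png',np.hstack([cv2.resize(c['image'][190:300,250:360],(400,400),interpolation=cv2.INTER_CUBIC),cv2.resize(t['image'][230:340,270:380],(400,400),interpolation=cv2.INTER_CUBIC)])[:,:,::-1])
```

```text
[505.33230413 -13.8799469   17.4354892 ] [ 0.37957178 -1.33347241  3.26583931]
```

View pics/d11.png

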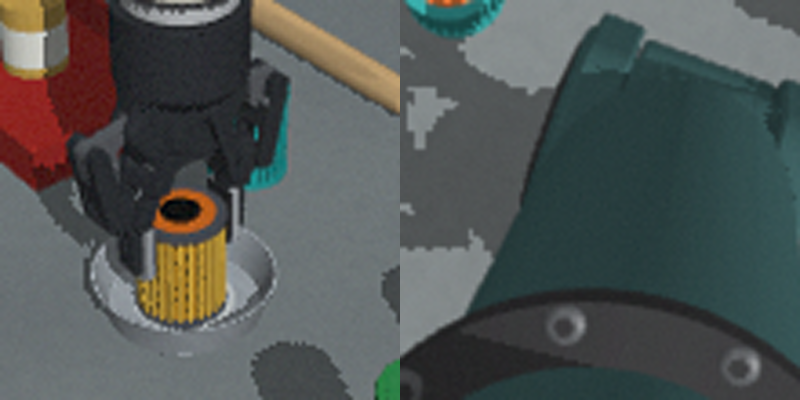

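The filter is seated in the dish: contact at z 17.4, foot at crop (180,305) central in the rim around (183,285). Releasing and going back for the green can.

Emit:
carry_out(
  linear=[
    [0, 0, 0],
    [0, 0, 0],
    [0, 0, 0],
    [0, 0, 0],
    [0, 0, 0],
    [0, 0, 0],
    [0, 0, 0],
    [0, 0, 0],
    [0, 0, 0],
    [0, 0, -0.2],
  ],
  twist=[
    [0, 0, 0],
    [0, 0, 0],
    [0, 0, 0],
    [0, 0, 0],
    [0, 0, 0],
    [0, 0, 0],
    [0, 0, 0],
    [0, 0, 0],
    [0, 0, 0],
    [0, 0, 0],
  ],
  fingers=[-0.1, -0.2, -0.25, -0.3, -0.35, -0.4, -0.5, -0.6, -0.7, -0.7],
)

```text
clock: 38.95
tool_pos: [504.6, -13.9, 21.7]
tcp_rot: [[-0.012, 1.0, -0.001], [1.0, 0.012, 0.0], [0.0, -0.001, -1.0]]
wrist_force: [-0.2, -0.2, -0.4]
opening: 72.5
```

Emit:
carry_out(
  linear=[
    [0, 0, -0.3],
    [0, 0, -0.5],
    [0, 0, -0.8],
    [0, 0, -1],
    [0, 0, -1],
    [0, 0, -1],
    [0, 0, -1],
    [0, 0, -1],
    [0, 0, -1],
    [-0.5, 0, -0.7],
    [-1, -0.3, -0.4],
    [-1, -0.3, 0],
  ],
  twist=[
    [0, 0, 0],
    [0, 0, 0],
    [0, 0, 0],
    [0, 0, 0],
    [0, 0, 0],
    [0, 0, 0],
    [0, 0, 0],
    [0, 0, 0],
    [0, 0, 0],
    [0, 0, 0],
    [0, 0, 0],
    [0, 0, 0],
  ],
  fingers=[-0.7, -0.7, -0.7, -0.7, -0.7, -0.7, -1, -1, -1, -1, -1, -1],
)

```text
clock: 39.95
tool_pos: [492.7, -76.6, 242.8]
tcp_rot: [[-0.015, 1.0, 0.006], [1.0, 0.015, 0.001], [0.001, 0.006, -1.0]]
wrist_force: [-0.2, -1.2, 0.0]
opening: 85.5
```

Emit:
carry_out(
  linear=[
    [-1, -0.3, 0],
    [-1, -0.3, 0],
    [-1, -0.3, 0],
    [-1, -0.3, 0],
    [-1, -0.2, 0],
    [-0.8, 0, 0],
    [-0.6, 0, 0],
    [-0.4, 0, 0],
    [0, 0, 0],
    [0, 0, 0],
    [0, 0, 0],
    [0, 0, 0],
  ],
  twist=[
    [0, 0, 0],
    [0, 0, 0],
    [0, 0, 0],
    [0, 0, 0],
    [0, 0, 0],
    [0, 0, 0],
    [0, 0, 0],
    [0, 0, 0],
    [0, 0, 0],
    [0, 0, 0],
    [0, 0, 0],
    [0, 0, 0],
  ],
  fingers=[-1, -1, -1, -1, -1, -1, -1, -1, -1, -1, -1, -1],
)

```text
clock: 40.95
tool_pos: [458.1, -245.4, 239.5]
tcp_rot: [[-0.014, 1.0, -0.0], [1.0, 0.014, 0.001], [0.001, -0.0, -1.0]]
wrist_force: [-0.9, 1.1, 0.1]
opening: 85.7
```

Emit:
carry_out(
  linear=[
    [0, 0, 0],
    [0, 0, 0],
    [0, 0, 0],
    [0, 0, 0],
  ],
  twist=[
    [0, 0, 0],
    [0, 0, 0],
    [0, 0, 0],
    [0, 0, 0],
  ],
  fingers=[-1, -1, -1, -1],
)

```text
clock: 41.28
tool_pos: [458.0, -246.6, 239.6]
tcp_rot: [[-0.013, 1.0, -0.0], [1.0, 0.013, 0.0], [0.0, -0.0, -1.0]]
wrist_force: [-0.1, 0.4, -0.6]
opening: 85.3
```

Run:
```python
from wm import *
print(bot.observe()['tool_pos'])
caps(dict(green=149,blue=149,orange=69)); print(bot.observe()['tool_pos'])
c=snap('top'); hsv=cv2.cvtColor(c['image'],cv2.COLOR_RGB2HSV).astype(int); H,S,V=hsv[...,0],hsv[...,1],hsv[...,2]
m=((abs(H-11)<6)&(S>150)&(V>150)).astype(np.uint8)
for k in cv2.findContours(m,0,1)[0]:
    if cv2.contourArea(k)>80: (u,v),r=cv2.minEnclosingCircle(k); print('top',u,v,r,onz(c,u,v,69))
```

```text
[ 458.00203499 -246.611228    239.64068032]
green px 305 258 xy 448.8 -267.5 diam 48.1
blue px 452 248 xy 558.0 -258.7 diam 48.5
[ 457.94727089 -246.75901296  239.65544709]
top 227.6724090576172 344.1206970214844 11.735017776489258 [411.19754507 172.76445877  69.        ]
top 126.125 331.875 11.865227699279785 [436.45369411 346.62414385  69.        ]
top 334.0726013183594 286.5746765136719 11.611869812011719 [504.6950574  -12.48628671  69.        ]
```

Filter measured at (504.7,-12.5) in the dish, on centre. Green is at (448.8,-267.5). Picking it up.

Emit:
carry_out(
  linear=[
    [-0.5, -0.2, 0],
    [-0.34, -0.17, 0],
    [0, 0, 0.5],
    [0, 0, 0.8],
    [0, 0, 0.8],
    [0, 0, 0.8],
    [0, 0, 0.8],
    [0, 0, 0.8],
    [0, 0, 0.5],
    [0, 0, 0.2],
    [0, 0, 0],
    [0, 0, 0],
  ],
  twist=[
    [0, 0, 0],
    [0, 0, 0],
    [0, 0, 0],
    [0, 0, 0],
    [0, 0, 0],
    [0, 0, 0],
    [0, 0, 0],
    [0, 0, 0],
    [0, 0, 0],
    [0, 0, 0],
    [0, 0, 0],
    [0, 0, 0],
  ],
  fingers=[-1, -1, -1, -1, -1, -1, -1, -1, -1, -1, -1, -1],
)

```text
clock: 42.38
tool_pos: [449.0, -268.7, 110.0]
tcp_rot: [[-0.011, 1.0, 0.0], [1.0, 0.011, -0.0], [-0.0, 0.0, -1.0]]
wrist_force: [0.3, -1.2, 0.9]
opening: 85.1
```

Emit:
carry_out(
  linear=[
    [0, 0, 0],
    [0, 0, 0],
    [0, 0, 0],
  ],
  twist=[
    [0, 0, 0],
    [0, 0, 0],
    [0, 0, 0],
  ],
  fingers=[-1, -1, -1],
)

```text
clock: 42.63
tool_pos: [449.5, -268.4, 110.5]
tcp_rot: [[-0.012, 1.0, 0.002], [1.0, 0.012, -0.001], [-0.001, 0.002, -1.0]]
wrist_force: [0.1, 0.1, -1.2]
opening: 85.3
```

Emit:
carry_out(
  linear=[
    [0, -0.03, 0.06],
    [0, 0, 0],
    [0, 0, 0],
    [0, 0, 0],
    [0, 0, 0],
    [0, 0, 0],
    [0, 0, 0],
    [0, 0, 0],
    [0, 0, 0],
    [0, 0, 0],
    [0, 0, 0],
    [0, 0, 0],
  ],
  twist=[
    [0, 0, 0],
    [0, 0, 0],
    [0, 0, 0],
    [0, 0, 0],
    [0, 0, 0],
    [0, 0, 0],
    [0, 0, 0],
    [0, 0, 0],
    [0, 0, 0],
    [0, 0, 0],
    [0, 0, 0],
    [0, 0, 0],
  ],
  fingers=[-0.5, -0.3, -0.2, -0.1, 0, 0.1, 0.2, 0.3, 0.5, 0.5, 0.5, 0.5],
  force=60,
)

```text
clock: 43.63
tool_pos: [448.3, -268.2, 108.7]
tcp_rot: [[-0.012, 1.0, 0.0], [1.0, 0.012, 0.0], [0.0, 0.0, -1.0]]
wrist_force: [-0.1, 0.2, 4.4]
opening: 47.4
```

Emit:
carry_out(
  linear=[
    [0, 0, 0],
    [0, 0, 0],
    [0, 0, -0.2],
    [0, 0, -0.2],
    [0, 0, -0.2],
    [0, 0, 0],
    [0, 0, 0],
  ],
  twist=[
    [0, 0, 0],
    [0, 0, 0],
    [0, 0, 0],
    [0, 0, 0],
    [0, 0, 0],
    [0, 0, 0],
    [0, 0, 0],
  ],
  fingers=[0.5, 0.5, 0.5, 0.5, 0.5, 0.5, 0.5],
)

```text
clock: 44.22
tool_pos: [448.4, -268.1, 123.5]
tcp_rot: [[-0.012, 1.0, 0.001], [1.0, 0.012, -0.0], [-0.0, 0.001, -1.0]]
wrist_force: [0.6, 1.0, -3.8]
opening: 47.5
```

Emit:
carry_out(
  linear=[
    [0, 0, -0.4],
    [0, 0, -0.8],
    [0, 0, -1],
    [0, 0, -1],
    [0, 0, -1],
    [0, 0, -1],
    [0, 0, -0.5],
    [0.2, 0, -0.2],
    [0.3, 0.2, 0],
    [0.6, 0.2, 0],
    [0.9, 0.2, 0],
    [1, 0.2, 0],
  ],
  twist=[
    [0, 0, 0],
    [0, 0, 0],
    [0, 0, 0],
    [0, 0, 0],
    [0, 0, 0],
    [0, 0, 0],
    [0, 0, 0],
    [0, 0, 0],
    [0, 0, 0],
    [0, 0, 0],
    [0, 0, 0],
    [0, 0, 0],
  ],
  fingers=[0.5, 0.5, 0.5, 0.5, 0.5, 0.5, 0.5, 0.5, 0.5, 0.5, 0.5, 0.5],
)

```text
clock: 45.22
tool_pos: [466.5, -191.6, 269.4]
tcp_rot: [[-0.01, 1.0, -0.003], [1.0, 0.01, 0.0], [0.0, -0.003, -1.0]]
wrist_force: [0.2, 0.0, -2.7]
opening: 47.2
```

Emit:
carry_out(
  linear=[
    [1, 0.25, 0],
    [1, 0.25, 0],
    [1, 0.25, 0],
    [1, 0.25, 0],
    [1, 0.25, 0],
    [1, 0.25, 0],
    [1, 0.25, 0],
    [1, 0.25, 0],
    [1, 0.25, 0],
    [1, 0.25, 0],
    [1, 0.2, 0],
    [1, 0.2, 0],
  ],
  twist=[
    [0, 0, 0],
    [0, 0, 0],
    [0, 0, 0],
    [0, 0, 0],
    [0, 0, 0],
    [0, 0, 0],
    [0, 0, 0],
    [0, 0, 0],
    [0, 0, 0],
    [0, 0, 0],
    [0, 0, 0],
    [0, 0, 0],
  ],
  fingers=[0.5, 0.5, 0.5, 0.5, 0.5, 0.5, 0.5, 0.5, 0.5, 0.5, 0.5, 0.5],
)

```text
clock: 46.22
tool_pos: [534.6, 110.2, 268.9]
tcp_rot: [[-0.013, 1.0, -0.004], [1.0, 0.013, -0.001], [-0.001, -0.004, -1.0]]
wrist_force: [0.2, -0.3, -1.8]
opening: 46.9
```

Emit:
carry_out(
  linear=[
    [1, 0, 0],
    [1, 0, 0],
    [1, 0, 0],
    [0.9, 0, 0],
    [0.6, 0, 0],
    [0.4, 0, 0],
    [0.2, 0, 0],
    [0, 0, 0],
    [0, 0, 0],
    [0, 0, 0],
    [0, 0, 0],
  ],
  twist=[
    [0, 0, 0],
    [0, 0, 0],
    [0, 0, 0],
    [0, 0, 0],
    [0, 0, 0],
    [0, 0, 0],
    [0, 0, 0],
    [0, 0, 0],
    [0, 0, 0],
    [0, 0, 0],
    [0, 0, 0],
  ],
  fingers=[0.5, 0.5, 0.5, 0.5, 0.5, 0.5, 0.5, 0.5, 0.5, 0.5, 0.5],
)

```text
clock: 47.13
tool_pos: [534.9, 233.7, 270.8]
tcp_rot: [[-0.009, 1.0, 0.0], [1.0, 0.009, -0.001], [-0.001, 0.0, -1.0]]
wrist_force: [0.2, -0.2, -1.9]
opening: 47.1
```

Emit:
carry_out(
  linear=[
    [0, 0, 0],
    [0, 0, 0],
    [0, 0, 0],
    [0, 0, 0],
    [0, 0, 0],
    [0, 0, 0],
  ],
  twist=[
    [0, 0, 0],
    [0, 0, 0],
    [0, 0, 0],
    [0, 0, 0],
    [0, 0, 0],
    [0, 0, 0],
  ],
  fingers=[0.5, 0.5, 0.5, 0.5, 0.5, 0.5],
)

```text
clock: 47.63
tool_pos: [534.6, 235.5, 270.7]
tcp_rot: [[-0.012, 1.0, 0.0], [1.0, 0.012, 0.0], [0.0, 0.0, -1.0]]
wrist_force: [1.1, 0.5, -2.3]
opening: 47.0
```

Emit:
carry_out(
  linear=[
    [0.12, 0.07, 0],
    [0, 0, 0.4],
    [0, 0, 0.8],
    [0, 0, 0.9],
    [0, 0, 0.9],
    [0, 0, 0.8],
    [0, 0, 0.6],
    [0, 0, 0.4],
    [0, 0, 0],
    [0, 0, 0],
    [0, 0, 0],
    [0, 0, 0],
  ],
  twist=[
    [0, 0, 0],
    [0, 0, 0],
    [0, 0, 0],
    [0, 0, 0],
    [0, 0, 0],
    [0, 0, 0],
    [0, 0, 0],
    [0, 0, 0],
    [0, 0, 0],
    [0, 0, 0],
    [0, 0, 0],
    [0, 0, 0],
  ],
  fingers=[0.5, 0.5, 0.5, 0.5, 0.5, 0.5, 0.5, 0.5, 0.5, 0.5, 0.5, 0.5],
)

```text
clock: 48.63
tool_pos: [537.4, 238.9, 151.8]
tcp_rot: [[-0.012, 1.0, 0.002], [1.0, 0.012, 0.001], [0.001, 0.002, -1.0]]
wrist_force: [-0.3, -0.4, -1.8]
opening: 47.0
```

Emit:
carry_out(
  linear=[
    [0, 0, 0],
    [0, 0, 0],
    [0, 0, 0],
    [0, 0, 0],
  ],
  twist=[
    [0, 0, 0],
    [0, 0, 0],
    [0, 0, 0],
    [0, 0, 0],
  ],
  fingers=[0.5, 0.5, 0.5, 0.5],
)

```text
clock: 48.97
tool_pos: [536.4, 238.6, 151.0]
tcp_rot: [[-0.012, 1.0, 0.001], [1.0, 0.012, 0.0], [0.0, 0.001, -1.0]]
wrist_force: [-0.4, -0.2, -2.5]
opening: 47.2
```

Right at the target (536.3,238.4). Lowering 40 mm, then creeping to contact.

Emit:
carry_out(
  linear=[
    [0, 0, 0.3],
    [0, 0, 0.4],
    [0, 0, 0.4],
    [0, 0, 0.3],
    [0, 0, 0.16],
    [0, 0, 0.06],
    [0, 0, 0],
    [0, 0, 0],
    [0, 0, 0],
  ],
  twist=[
    [0, 0, 0],
    [0, 0, 0],
    [0, 0, 0],
    [0, 0, 0],
    [0, 0, 0],
    [0, 0, 0],
    [0, 0, 0],
    [0, 0, 0],
    [0, 0, 0],
  ],
  fingers=[0.5, 0.5, 0.5, 0.5, 0.5, 0.5, 0.5, 0.5, 0.5],
)

```text
clock: 49.72
tool_pos: [536.8, 238.6, 110.5]
tcp_rot: [[-0.012, 1.0, 0.001], [1.0, 0.012, 0.0], [0.0, 0.001, -1.0]]
wrist_force: [-0.9, 0.8, -2.2]
opening: 46.9
```

Emit:
carry_out(
  linear=[
    [0, 0, 0.04],
    [0, 0, 0],
    [0, 0, 0],
  ],
  twist=[
    [0, 0, 0],
    [0, 0, 0],
    [0, 0, 0],
  ],
  fingers=[0.5, 0.5, 0.5],
)

```text
clock: 49.97
tool_pos: [536.4, 238.6, 109.4]
tcp_rot: [[-0.012, 1.0, 0.0], [1.0, 0.012, 0.0], [0.0, 0.0, -1.0]]
wrist_force: [-0.2, -1.1, -1.7]
opening: 46.9
```

Emit:
carry_out(
  linear=[
    [0, 0, 0.04],
    [0, 0, 0],
    [0, 0, 0],
  ],
  twist=[
    [0, 0, 0],
    [0, 0, 0],
    [0, 0, 0],
  ],
  fingers=[0.5, 0.5, 0.5],
)

```text
clock: 50.22
tool_pos: [536.3, 238.5, 108.1]
tcp_rot: [[-0.012, 1.0, -0.0], [1.0, 0.012, -0.0], [-0.0, -0.0, -1.0]]
wrist_force: [-0.8, -0.2, -2.6]
opening: 47.2
```

Emit:
carry_out(
  linear=[
    [0, 0, 0.03],
    [0, 0, 0],
    [0, 0, 0],
  ],
  twist=[
    [0, 0, 0],
    [0, 0, 0],
    [0, 0, 0],
  ],
  fingers=[0.5, 0.5, 0.5],
)

```text
clock: 50.47
tool_pos: [536.5, 238.6, 107.8]
tcp_rot: [[-0.012, 1.0, 0.0], [1.0, 0.012, 0.0], [0.0, 0.0, -1.0]]
wrist_force: [-0.2, 0.7, 1.6]
opening: 46.8
```

Emit:
carry_out(
  linear=[
    [0, 0, 0.02],
    [0, 0, 0],
    [0, 0, 0],
  ],
  twist=[
    [0, 0, 0],
    [0, 0, 0],
    [0, 0, 0],
  ],
  fingers=[0.5, 0.5, 0.5],
)

```text
clock: 50.72
tool_pos: [536.6, 238.7, 107.7]
tcp_rot: [[-0.012, 1.0, 0.0], [1.0, 0.012, 0.001], [0.001, 0.0, -1.0]]
wrist_force: [-0.6, -1.2, 5.7]
opening: 47.3
```

Contact. Releasing and going for the blue can.

Emit:
carry_out(
  linear=[
    [0, 0, 0],
    [0, 0, 0],
    [0, 0, 0],
    [0, 0, 0],
    [0, 0, 0],
    [0, 0, 0],
    [0, 0, 0],
    [0, 0, 0],
    [0, 0, 0],
    [0, 0, 0],
    [0, 0, 0],
    [0, 0, 0],
  ],
  twist=[
    [0, 0, 0],
    [0, 0, 0],
    [0, 0, 0],
    [0, 0, 0],
    [0, 0, 0],
    [0, 0, 0],
    [0, 0, 0],
    [0, 0, 0],
    [0, 0, 0],
    [0, 0, 0],
    [0, 0, 0],
    [0, 0, 0],
  ],
  fingers=[0.1, 0, -0.1, -0.15, -0.2, -0.25, -0.3, -0.5, -0.7, -1, -1, -1],
)

```text
clock: 51.72
tool_pos: [536.4, 238.5, 106.9]
tcp_rot: [[-0.012, 1.0, 0.0], [1.0, 0.012, -0.0], [-0.0, 0.0, -1.0]]
wrist_force: [-0.7, -0.8, -1.4]
opening: 85.2
```

Emit:
carry_out(
  linear=[
    [0, 0, -0.3],
    [0, 0, -0.5],
    [0, 0, -1],
    [0, 0, -1],
    [0, 0, -1],
    [0, 0, -1],
    [-0.5, 0, -0.5],
    [-1, 0, 0],
    [-1, 0, 0],
    [-1, 0, 0],
    [-1, 0, 0],
    [-1, 0, 0],
  ],
  twist=[
    [0, 0, 0],
    [0, 0, 0],
    [0, 0, 0],
    [0, 0, 0],
    [0, 0, 0],
    [0, 0, 0],
    [0, 0, 0],
    [0, 0, 0],
    [0, 0, 0],
    [0, 0, 0],
    [0, 0, 0],
    [0, 0, 0],
  ],
  fingers=[-1, -1, -1, -1, -1, -1, -1, -1, -1, -1, -1, -1],
)

```text
clock: 52.72
tool_pos: [537.4, 98.6, 239.9]
tcp_rot: [[-0.011, 1.0, 0.0], [1.0, 0.011, -0.0], [-0.0, 0.0, -1.0]]
wrist_force: [0.3, 0.9, -0.1]
opening: 85.6
```

Emit:
carry_out(
  linear=[
    [-1, 0.1, 0],
    [-1, 0.1, 0],
    [-1, 0.1, 0],
    [-1, 0.1, 0],
    [-1, 0.1, 0],
    [-1, 0.1, 0],
    [-1, 0, 0],
    [-1, 0, 0],
    [-1, 0, 0],
    [-1, 0, 0],
    [-1, 0, 0],
    [-0.9, 0, 0],
  ],
  twist=[
    [0, 0, 0],
    [0, 0, 0],
    [0, 0, 0],
    [0, 0, 0],
    [0, 0, 0],
    [0, 0, 0],
    [0, 0, 0],
    [0, 0, 0],
    [0, 0, 0],
    [0, 0, 0],
    [0, 0, 0],
    [0, 0, 0],
  ],
  fingers=[-1, -1, -1, -1, -1, -1, -1, -1, -1, -1, -1, -1],
)

```text
clock: 53.72
tool_pos: [555.2, -199.0, 239.9]
tcp_rot: [[-0.01, 1.0, -0.0], [1.0, 0.01, -0.001], [-0.001, -0.0, -1.0]]
wrist_force: [0.5, -0.2, -0.7]
opening: 85.2
```

Emit:
carry_out(
  linear=[
    [-0.8, 0, 0],
    [-0.6, 0, 0],
    [-0.2, 0, 0],
    [0, 0, 0],
    [0, 0, 0],
    [0, 0, 0],
    [0, 0, 0],
    [0, 0, 0],
    [0, 0, 0],
    [0, 0, 0],
    [0, 0, 0],
  ],
  twist=[
    [0, 0, 0],
    [0, 0, 0],
    [0, 0, 0],
    [0, 0, 0],
    [0, 0, 0],
    [0, 0, 0],
    [0, 0, 0],
    [0, 0, 0],
    [0, 0, 0],
    [0, 0, 0],
    [0, 0, 0],
  ],
  fingers=[-1, -1, -1, -1, -1, -1, -1, -1, -1, -1, -1],
)

```text
clock: 54.63
tool_pos: [557.1, -236.0, 239.4]
tcp_rot: [[-0.013, 1.0, -0.0], [1.0, 0.013, 0.0], [0.0, 0.0, -1.0]]
wrist_force: [0.2, 0.4, 0.6]
opening: 85.2
```

```bash
python3 -c "
from wm import *
caps(dict(blue=149)); print(bot.observe()['tool_pos'])"
```

```text
blue px 319 262 xy 558.3 -258.8 diam 48.0
[ 557.09483666 -236.07583515  239.44828487]
```

Emit:
carry_out(
  linear=[
    [-0.5, 0.04, 0],
    [-0.4, 0, 0],
    [0, 0, 0.5],
    [0, 0, 0.8],
    [0, 0, 0.8],
    [0, 0, 0.8],
    [0, 0, 0.8],
    [0, 0, 0.8],
    [0, 0, 0.5],
    [0, 0, 0.26],
    [0, 0, 0],
    [0, 0, 0],
  ],
  twist=[
    [0, 0, 0],
    [0, 0, 0],
    [0, 0, 0],
    [0, 0, 0],
    [0, 0, 0],
    [0, 0, 0],
    [0, 0, 0],
    [0, 0, 0],
    [0, 0, 0],
    [0, 0, 0],
    [0, 0, 0],
    [0, 0, 0],
  ],
  fingers=[-1, -1, -1, -1, -1, -1, -1, -1, -1, -1, -1, -1],
)

```text
clock: 55.68
tool_pos: [558.4, -259.3, 108.0]
tcp_rot: [[-0.011, 1.0, 0.0], [1.0, 0.011, -0.0], [-0.0, 0.0, -1.0]]
wrist_force: [-0.3, -0.4, 0.7]
opening: 85.3
```

Emit:
carry_out(
  linear=[
    [0, 0, 0],
    [0, 0, 0],
    [0, 0, 0],
    [0, 0, 0],
    [0, 0, 0],
  ],
  twist=[
    [0, 0, 0],
    [0, 0, 0],
    [0, 0, 0],
    [0, 0, 0],
    [0, 0, 0],
  ],
  fingers=[-1, -1, -1, -1, -1],
)

```text
clock: 56.1
tool_pos: [558.6, -258.8, 108.4]
tcp_rot: [[-0.012, 1.0, 0.001], [1.0, 0.012, -0.0], [-0.0, 0.001, -1.0]]
wrist_force: [-0.3, -0.9, 0.2]
opening: 85.4
```

Emit:
carry_out(
  linear=[
    [0, 0, 0],
    [0, 0, 0],
    [0, 0, 0],
    [0, 0, 0],
    [0, 0, 0],
    [0, 0, 0],
    [0, 0, 0],
    [0, 0, 0],
    [0, 0, 0],
    [0, 0, 0],
    [0, 0, 0],
    [0, 0, 0],
  ],
  twist=[
    [0, 0, 0],
    [0, 0, 0],
    [0, 0, 0],
    [0, 0, 0],
    [0, 0, 0],
    [0, 0, 0],
    [0, 0, 0],
    [0, 0, 0],
    [0, 0, 0],
    [0, 0, 0],
    [0, 0, 0],
    [0, 0, 0],
  ],
  fingers=[-0.5, -0.3, -0.2, -0.1, 0, 0.1, 0.2, 0.3, 0.5, 0.5, 0.5, 0.5],
  force=60,
)

```text
clock: 57.1
tool_pos: [558.6, -258.8, 108.4]
tcp_rot: [[-0.012, 1.0, 0.0], [1.0, 0.012, 0.0], [-0.0, 0.0, -1.0]]
wrist_force: [-0.7, 0.6, 5.5]
opening: 47.1
```

Emit:
carry_out(
  linear=[
    [0, 0, 0],
    [0, 0, 0],
    [0, 0, -0.2],
    [0, 0, -0.2],
    [0, 0, -0.2],
    [0, 0, 0],
    [0, 0, 0],
  ],
  twist=[
    [0, 0, 0],
    [0, 0, 0],
    [0, 0, 0],
    [0, 0, 0],
    [0, 0, 0],
    [0, 0, 0],
    [0, 0, 0],
  ],
  fingers=[0.5, 0.5, 0.5, 0.5, 0.5, 0.5, 0.5],
)

```text
clock: 57.68
tool_pos: [558.4, -258.8, 123.1]
tcp_rot: [[-0.012, 1.0, 0.0], [1.0, 0.012, -0.0], [-0.0, 0.0, -1.0]]
wrist_force: [-0.6, -0.2, -2.9]
opening: 47.4
```

Emit:
carry_out(
  linear=[
    [0, 0, -0.4],
    [0, 0, -0.8],
    [0, 0, -1],
    [0, 0, -1],
    [0, 0, -1],
    [0, 0, -1],
    [0, 0, -0.5],
    [0.2, 0, -0.2],
    [0.3, 0, 0],
    [0.6, 0, 0],
    [0.9, 0, 0],
    [1, 0, 0],
  ],
  twist=[
    [0, 0, 0],
    [0, 0, 0],
    [0, 0, 0],
    [0, 0, 0],
    [0, 0, 0],
    [0, 0, 0],
    [0, 0, 0],
    [0, 0, 0],
    [0, 0, 0],
    [0, 0, 0],
    [0, 0, 0],
    [0, 0, 0],
  ],
  fingers=[0.5, 0.5, 0.5, 0.5, 0.5, 0.5, 0.5, 0.5, 0.5, 0.5, 0.5, 0.5],
)

```text
clock: 58.68
tool_pos: [555.7, -182.7, 268.4]
tcp_rot: [[-0.01, 1.0, -0.004], [1.0, 0.01, 0.001], [0.001, -0.004, -1.0]]
wrist_force: [0.5, 0.2, -3.1]
opening: 47.3
```

Emit:
carry_out(
  linear=[
    [1, 0, 0],
    [1, 0, 0],
    [1, 0, 0],
    [1, -0.1, 0],
    [1, -0.1, 0],
    [1, -0.1, 0],
    [1, -0.1, 0],
    [1, -0.1, 0],
    [1, -0.1, 0],
    [1, 0, 0],
    [1, 0, 0],
    [0.9, 0, 0],
  ],
  twist=[
    [0, 0, 0],
    [0, 0, 0],
    [0, 0, 0],
    [0, 0, 0],
    [0, 0, 0],
    [0, 0, 0],
    [0, 0, 0],
    [0, 0, 0],
    [0, 0, 0],
    [0, 0, 0],
    [0, 0, 0],
    [0, 0, 0],
  ],
  fingers=[0.5, 0.5, 0.5, 0.5, 0.5, 0.5, 0.5, 0.5, 0.5, 0.5, 0.5, 0.5],
)

```text
clock: 59.68
tool_pos: [536.4, 116.1, 268.3]
tcp_rot: [[-0.014, 1.0, -0.004], [1.0, 0.014, -0.0], [-0.0, -0.004, -1.0]]
wrist_force: [0.1, -0.3, -2.1]
opening: 47.0
```

Emit:
carry_out(
  linear=[
    [0.8, 0, 0],
    [0.6, 0, 0],
    [0.5, 0, 0],
    [0.3, 0, 0],
    [0, 0, 0],
    [0, 0, 0],
    [0, 0, 0],
    [0, 0, 0],
    [0, 0, 0],
    [0, 0, 0],
    [0, 0, 0],
    [0, 0, 0],
  ],
  twist=[
    [0, 0, 0],
    [0, 0, 0],
    [0, 0, 0],
    [0, 0, 0],
    [0, 0, 0],
    [0, 0, 0],
    [0, 0, 0],
    [0, 0, 0],
    [0, 0, 0],
    [0, 0, 0],
    [0, 0, 0],
    [0, 0, 0],
  ],
  fingers=[0.5, 0.5, 0.5, 0.5, 0.5, 0.5, 0.5, 0.5, 0.5, 0.5, 0.5, 0.5],
)

```text
clock: 60.68
tool_pos: [538.2, 168.3, 270.5]
tcp_rot: [[-0.012, 1.0, 0.0], [1.0, 0.012, 0.0], [0.0, 0.0, -1.0]]
wrist_force: [-0.2, 1.0, -1.8]
opening: 47.4
```

Emit:
carry_out(
  linear=[
    [0.32, 0, 0],
    [0, 0, 0.4],
    [0, 0, 0.8],
    [0, 0, 0.9],
    [0, 0, 0.9],
    [0, 0, 0.8],
    [0, 0, 0.6],
    [0, 0, 0.4],
    [0, 0, 0],
    [0, 0, 0],
    [0, 0, 0],
    [0, 0, 0],
  ],
  twist=[
    [0, 0, 0],
    [0, 0, 0],
    [0, 0, 0],
    [0, 0, 0],
    [0, 0, 0],
    [0, 0, 0],
    [0, 0, 0],
    [0, 0, 0],
    [0, 0, 0],
    [0, 0, 0],
    [0, 0, 0],
    [0, 0, 0],
  ],
  fingers=[0.5, 0.5, 0.5, 0.5, 0.5, 0.5, 0.5, 0.5, 0.5, 0.5, 0.5, 0.5],
)

```text
clock: 61.68
tool_pos: [539.1, 176.9, 151.5]
tcp_rot: [[-0.012, 1.0, 0.002], [1.0, 0.012, 0.001], [0.001, 0.002, -1.0]]
wrist_force: [-0.2, 0.7, -2.2]
opening: 47.0
```

Emit:
carry_out(
  linear=[
    [0, 0, 0],
    [0, 0, 0],
    [0, 0, 0],
    [0, 0, 0],
  ],
  twist=[
    [0, 0, 0],
    [0, 0, 0],
    [0, 0, 0],
    [0, 0, 0],
  ],
  fingers=[0.5, 0.5, 0.5, 0.5],
)

```text
clock: 62.02
tool_pos: [538.2, 176.6, 150.7]
tcp_rot: [[-0.012, 1.0, 0.001], [1.0, 0.012, 0.0], [0.0, 0.001, -1.0]]
wrist_force: [0.9, -0.4, -2.8]
opening: 47.3
```

Emit:
carry_out(
  linear=[
    [0, 0, 0.3],
    [0, 0, 0.4],
    [0, 0, 0.4],
    [0, 0, 0.3],
    [0, 0, 0.16],
    [0, 0, 0.06],
    [0, 0, 0],
    [0, 0, 0],
    [0, 0, 0],
  ],
  twist=[
    [0, 0, 0],
    [0, 0, 0],
    [0, 0, 0],
    [0, 0, 0],
    [0, 0, 0],
    [0, 0, 0],
    [0, 0, 0],
    [0, 0, 0],
    [0, 0, 0],
  ],
  fingers=[0.5, 0.5, 0.5, 0.5, 0.5, 0.5, 0.5, 0.5, 0.5],
)

```text
clock: 62.77
tool_pos: [538.5, 176.6, 110.2]
tcp_rot: [[-0.012, 1.0, 0.001], [1.0, 0.012, 0.0], [0.0, 0.001, -1.0]]
wrist_force: [-0.1, -0.1, -2.0]
opening: 47.2
```

Emit:
carry_out(
  linear=[
    [0, 0, 0.08],
    [0, 0, 0],
    [0, 0, 0],
    [0, 0, 0],
  ],
  twist=[
    [0, 0, 0],
    [0, 0, 0],
    [0, 0, 0],
    [0, 0, 0],
  ],
  fingers=[0.5, 0.5, 0.5, 0.5],
)

```text
clock: 63.1
tool_pos: [538.1, 176.6, 108.0]
tcp_rot: [[-0.012, 1.0, 0.0], [1.0, 0.012, 0.0], [0.0, 0.0, -1.0]]
wrist_force: [0.3, -0.2, -1.7]
opening: 46.8
```

Emit:
carry_out(
  linear=[
    [0, 0, 0.03],
    [0, 0, 0],
    [0, 0, 0],
  ],
  twist=[
    [0, 0, 0],
    [0, 0, 0],
    [0, 0, 0],
  ],
  fingers=[0.5, 0.5, 0.5],
)

```text
clock: 63.35
tool_pos: [538.3, 176.6, 107.4]
tcp_rot: [[-0.012, 1.0, 0.0], [1.0, 0.012, 0.0], [0.0, 0.0, -1.0]]
wrist_force: [-0.7, -0.7, -0.3]
opening: 47.5
```

Emit:
carry_out(
  linear=[
    [0, 0, 0.02],
    [0, 0, 0],
    [0, 0, 0],
  ],
  twist=[
    [0, 0, 0],
    [0, 0, 0],
    [0, 0, 0],
  ],
  fingers=[0.5, 0.5, 0.5],
)

```text
clock: 63.6
tool_pos: [538.4, 176.6, 107.3]
tcp_rot: [[-0.012, 1.0, 0.0], [1.0, 0.012, 0.0], [0.0, 0.0, -1.0]]
wrist_force: [-0.5, -0.3, 5.8]
opening: 47.3
```

Emit:
carry_out(
  linear=[
    [0, 0, 0],
    [0, 0, 0],
    [0, 0, 0],
    [0, 0, 0],
    [0, 0, 0],
    [0, 0, 0],
    [0, 0, 0],
    [0, 0, 0],
    [0, 0, 0],
    [0, 0, 0],
    [0, 0, 0],
    [0, 0, 0],
  ],
  twist=[
    [0, 0, 0],
    [0, 0, 0],
    [0, 0, 0],
    [0, 0, 0],
    [0, 0, 0],
    [0, 0, 0],
    [0, 0, 0],
    [0, 0, 0],
    [0, 0, 0],
    [0, 0, 0],
    [0, 0, 0],
    [0, 0, 0],
  ],
  fingers=[0.1, 0, -0.1, -0.15, -0.2, -0.25, -0.3, -0.5, -0.7, -1, -1, -1],
)

```text
clock: 64.6
tool_pos: [538.1, 176.5, 106.7]
tcp_rot: [[-0.012, 1.0, 0.0], [1.0, 0.012, -0.0], [-0.0, 0.0, -1.0]]
wrist_force: [-0.8, -0.7, -0.1]
opening: 85.6
```

Emit:
carry_out(
  linear=[
    [0, 0, -0.3],
    [0, 0, -0.5],
    [0, 0, -1],
    [0, 0, -1],
    [0, 0, -1],
    [0, 0, -1],
    [0, 0, -0.5],
    [0, 0, -0.2],
    [0, 0, 0],
    [0, 0, 0],
    [0, 0, 0],
    [0, 0, 0],
  ],
  twist=[
    [0, 0, 0],
    [0, 0, 0],
    [0, 0, 0],
    [0, 0, 0],
    [0, 0, 0],
    [0, 0, 0],
    [0, 0, 0],
    [0, 0, 0],
    [0, 0, 0],
    [0, 0, 0],
    [0, 0, 0],
    [0, 0, 0],
  ],
  fingers=[-1, -1, -1, -1, -1, -1, -1, -1, -1, -1, -1, -1],
)

```text
clock: 65.6
tool_pos: [537.1, 176.3, 242.9]
tcp_rot: [[-0.012, 1.0, -0.002], [1.0, 0.012, -0.001], [-0.001, -0.002, -1.0]]
wrist_force: [-0.6, -0.3, -1.2]
opening: 85.7
```

Run:
```python
from wm import *
caps(); s=bot.observe(); print(s['tool_pos'],s['clock'])
w=snap('wrist')['image'];t=snap('side')['image']
cv2.imwrite('pics/f12.png',np.hstack([cv2.resize(w,(400,300)),cv2.resize(t[130:310,160:400],(400,300),interpolation=cv2.INTER_CUBIC)])[:,:,::-1])
```

```text
green px 320 141 xy 537.2 238.6 diam 48.2
blue px 320 228 xy 538.4 176.6 diam 47.9
red px 318 52 xy 535.0 301.0 diam 47.3
orange px 288 378 xy 505.1 -16.2 diam 40.8
orange px 403 307 xy 625.4 74.4 diam 39.6
orange px 189 211 xy 412.4 172.4 diam 39.3
orange px 213 29 xy 437.1 345.9 diam 39.2
[537.26478913 176.31411804 242.93928118] 65.65
```

View pics/f12.png

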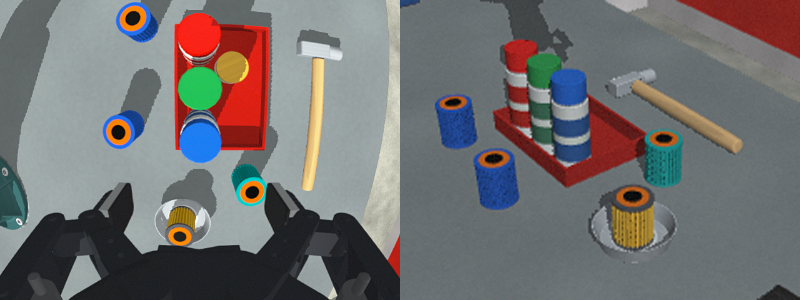

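The picture shows all three cans upright in the tray's front row: red (200,35), green (200,88), blue (200,143). The tin hasn't moved, and the filter stands in the dish at (632,215) in the side half. The gripper is clear and open, so I'm handing in.

```bash
python3 -c "
from station import bot
print(bot.finish_job())"
```

```text
the job is handed in; nothing more can be done
None
```

The job is done and handed in at about 66 s. I stood the blue and green cans on the mat, put the yellow-pleated filter in the middle of the dish, then put green and blue back in their places. The red can, tin, tools and the blue and turquoise look-alikes were left alone.

**Last checks:**
- **Cans:** both are upright. Blue was at (538.4, 176.6) against (538.1, 176.5) before, and green at (537.2, 238.6) against (536.3, 238.1).
- **Filter:** it stands upright in the dish. The top camera put it at (504.7, −12.5), with the dish centre at about (505, −13.5). The wrist camera, seeing it at the edge of its view, read (505.1, −16.2), about 4 mm different in y.
- **Forces:** the wrist-force readings stayed at about 6 N or below.

**What disagreed:** the first grasp at the filter closed on nothing above it. The fingertips stood about 40 mm higher than the reported tool pose implies. I therefore went lower for the filter and gripped it at 53 mm. The cans had been held by their caps rather than the body, which held without slipping.

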